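Clear, reload and prime the bean doser

ROBOT

A 6-joint arm with a two-finger parallel gripper is mounted at the origin on the work surface. World frame = base frame: x ahead of the robot, y to its left, z up, the work surface at z = 0. Lengths are in m, angles in degrees, forces in N, time in s.
With the tool pointing down it reaches from about 0.375 to 0.9 m from the base axis. Payload 3.1 kg.
Tool frame: the origin (TCP) lies at the very end of the fingers, on their centre line; the grasp point (between the pads) lies bot.grip_point_offset behind it (bot.grip_point_offset is the distance from the TCP to the grasp point, in m); z points along the fingers, y is the line along which they close (so a half turn about z gives the same grasp; the last joint's range is limited). The gripper opens to 87 mm and grips with 3 to 60 N. Pads are 19 mm wide; open, the fingers measure 117 mm over their backs; the gripper's body (75 mm by 190 mm) begins 51 mm behind the grasp point.
Start: joints at [61.965, 30.224, 82.088, -0, 67.689, -10.227], TCP at [0.191, 0.595, 0.223] pointing down, gripper open.
Joint ranges: [-176.69, 176.69], [-43.24, 126.21], [12.49, 139.97], [-82, 262], [0, 151.66], [-163.58, 163.58]. Speed limits (degrees/s): [159.86, 159.86, 180, 180, 180, 180].

INTERFACE

Orientations are given as a 3x3 rotation matrix whose columns are the frame's x, y, z axes.
In Python, from rig import bot, viewer, ticket gives the robot as it stands.
- The arm moves only by the tool servo_tool, never from a script. Its argument "targets" is a list of rows, each an object with "offset": the shift along the tool's x, y, z in m, a list of three; "dr": the turn, a rotation vector about the tool's x, y, z in degrees, a list of three. In form: [{"offset": [x, y, z], "dr": [ax, ay, az]}, ...]. A call has 1 to 20 rows; each row is the pose to reach, as a shift and turn from the pose commanded when the call began, along the tool's axes at that moment; what a row does not reach only later rows make up. A row lasts 1/12 s, in which the tool goes at most 41.7 mm and 7.16 degrees, less where a joint would pass 70% of its speed; a pose out of reach is approached as far as the arm can. A call with a gripper value outside its range is refused whole. "gripper" is the gripper command: -1 is fully open, 1 is shut, values between are in proportion, set as the call begins (left out, the last holds). The fingers move at their own pace and stop on an object; the grip force is fixed at half the most. Time passes only in rows, so rows that repeat a pose let the fingers close. It gives the time, the measured TCP pose, the force, the opening and the grip force at its end, in the units of the state.
- bot.read_state(): the state, without advancing time (a new reading comes with each control period).
- viewer.capture(name): name is "scene" or "top" or "wrist"; returns a dict with "color" (400x640x3 uint8, red, green, blue), "camera_matrix" (3x3 intrinsics, pixels), "k1" (the pictures are not rectified: a ray, as slopes to the right and down, at radius r is drawn at 1 + k1 r^2 times it, then the intrinsics apply), "R" (3x3) and "t" (3): a world point X has camera coordinates R X + t. Camera axes: x right, y down, z forward; pixel columns grow to the right and rows downward; lengths in m; the calibration is good to about 2 mm. A picture is of the moment at which its call begins. There is no depth.
- ticket.hand_in(): hands the job in; it is judged then, once.
The state is a dict: "time_s": time; "joint_positions": joint angles; "qvel": joint speeds; "tau": joint torques, N m; "position": TCP position; "tcp_rot": TCP orientation; "force": force on the tool from outside, world axes, zero at the start; "moment": the same for the moment, N m; "opening": opening from 0.0 (shut) to 1.0 (fully open); "grasp_force": force on a finger pad.
Only numpy, scipy, OpenCV 4.12 (cv2) and the standard library are available. Lean on these libraries where they do the work, as an engineer would, in place of code of your own. Each camera call takes 0.05 s, during which the arm holds its last target. There are 200 camera calls.

TASK

Change over the bean doser: first press its sprung lever right down to the stop and let it spring back up, to clear it. Then load the bean cassettes standing on the bar mat into the sloped doser, each in the bay marked with its own colour: hook the steel lip at its end under the upper edge of the rail, tilt the cassette down and press its foot until the orange clip snaps over it, so that it sits square and fully home. When all of them are in, press the lever to its stop and let it return once more to prime them. Leave the mugs and the jug where they stand.

Things in the scene. Friction and masses are not known exactly. Their poses are not given: they have to be found in the camera images.
- red_mid (a point): Middle of the red bean cassette, 45 mm above its bottom (may be absent). Body 114 long (x -56 to 58 from here), 54 wide (y), 21 to 57 mm above the bottom; 0.28 kg. Black grip rib on top: x -12 to 28, 26 wide (y), 57 to 91 mm above the bottom: take it there from above. Starts level on the black mat (4 mm thick). Axes: x towards the lip end (steel strip), y across, z up out of its top.
- yellow_mid (a point): Middle of the yellow bean cassette, 45 mm above its bottom (may be absent). Body 114 long (x -56 to 58 from here), 54 wide (y), 21 to 57 mm above the bottom; 0.28 kg. Black grip rib on top: x -12 to 28, 26 wide (y), 57 to 91 mm above the bottom: take it there from above. Starts level on the black mat (4 mm thick). Axes: x towards the lip end (steel strip), y across, z up out of its top.
- green_mid (a point): Middle of the green bean cassette, 45 mm above its bottom (may be absent). Body 114 long (x -56 to 58 from here), 54 wide (y), 21 to 57 mm above the bottom; 0.28 kg. Black grip rib on top: x -12 to 28, 26 wide (y), 57 to 91 mm above the bottom: take it there from above. Starts level on the black mat (4 mm thick). Axes: x towards the lip end (steel strip), y across, z up out of its top.
- blue_mid (a point): Middle of the blue bean cassette, 45 mm above its bottom (may be absent). Body 114 long (x -56 to 58 from here), 54 wide (y), 21 to 57 mm above the bottom; 0.28 kg. Black grip rib on top: x -12 to 28, 26 wide (y), 57 to 91 mm above the bottom: take it there from above. Starts level on the black mat (4 mm thick). Axes: x towards the lip end (steel strip), y across, z up out of its top.
- red_lip (a point): Steel lip at the +x end of the red cassette: plate down from the body end to 1 mm above the bottom, toe 6 mm thick turned back 8 mm, leaving a slot 14 mm high. Point: slot's closed end, halfway up (x 52, z -31 from red_mid, same axes). At the -x end a black foot (x -56 to -44) reaches the bottom, with a ledge 6 mm high sticking out 8 mm. Press straight down on the top face at x -44 (44 mm free).
- yellow_lip (a point): Steel lip at the +x end of the yellow cassette: plate down from the body end to 1 mm above the bottom, toe 6 mm thick turned back 8 mm, leaving a slot 14 mm high. Point: slot's closed end, halfway up (x 52, z -31 from yellow_mid, same axes). At the -x end a black foot (x -56 to -44) reaches the bottom, with a ledge 6 mm high sticking out 8 mm. Press straight down on the top face at x -44 (44 mm free).
- green_lip (a point): Steel lip at the +x end of the green cassette: plate down from the body end to 1 mm above the bottom, toe 6 mm thick turned back 8 mm, leaving a slot 14 mm high. Point: slot's closed end, halfway up (x 52, z -31 from green_mid, same axes). At the -x end a black foot (x -56 to -44) reaches the bottom, with a ledge 6 mm high sticking out 8 mm. Press straight down on the top face at x -44 (44 mm free).
- blue_lip (a point): Steel lip at the +x end of the blue cassette: plate down from the body end to 1 mm above the bottom, toe 6 mm thick turned back 8 mm, leaving a slot 14 mm high. Point: slot's closed end, halfway up (x 52, z -31 from blue_mid, same axes). At the -x end a black foot (x -56 to -44) reaches the bottom, with a ledge 6 mm high sticking out 8 mm. Press straight down on the top face at x -44 (44 mm free).
- bay_red (a point): Pose of red_mid when the red cassette is fully seated; axes then agree: x up the slope (25 degrees, rising away from the robot), y across, z square out of the deck. Deck 45 mm below (z), rail edge at x = 52. The bay is marked by a red plate 36 x 56 mm on the deck, 121 mm up-slope. Which bay has which colour changes; bays are 78 mm apart, with black dividers 30 mm high, 10 mm thick between.
- bay_yellow (a point): Pose of yellow_mid when the yellow cassette is fully seated; axes then agree: x up the slope (25 degrees, rising away from the robot), y across, z square out of the deck. Deck 45 mm below (z), rail edge at x = 52. The bay is marked by a yellow plate 36 x 56 mm on the deck, 121 mm up-slope. Which bay has which colour changes; bays are 78 mm apart, with black dividers 30 mm high, 10 mm thick between.
- bay_green (a point): Pose of green_mid when the green cassette is fully seated; axes then agree: x up the slope (25 degrees, rising away from the robot), y across, z square out of the deck. Deck 45 mm below (z), rail edge at x = 52. The bay is marked by a green plate 36 x 56 mm on the deck, 121 mm up-slope. Which bay has which colour changes; bays are 78 mm apart, with black dividers 30 mm high, 10 mm thick between.
- bay_blue (a point): Pose of blue_mid when the blue cassette is fully seated; axes then agree: x up the slope (25 degrees, rising away from the robot), y across, z square out of the deck. Deck 45 mm below (z), rail edge at x = 52. The bay is marked by a blue plate 36 x 56 mm on the deck, 121 mm up-slope. Which bay has which colour changes; bays are 78 mm apart, with black dividers 30 mm high, 10 mm thick between.
- rail_edge (a point): Upper edge of the aluminium rail, middle of its length (330 mm, across all four bays), halfway through the 5 mm flange; axes as the bays (z square to the deck). Flange 26 mm deep, its top 21 mm above the deck; it overhangs an open trough by 18 mm, which goes on 47 mm up-slope. The toe goes under this edge from up-slope; seated, the body lies on the flange, the foot on the deck below a 19 mm high cross bar.
- clip1 (a joint): Opening (m, 0 to 0.012; 0 = closed) of orange sprung foot clip 1 (1 = robot's right, -y, to 4 = left), 36 mm wide, at the low end of a bay. The foot's ledge meets its sloped top about 17 mm (8 degrees) before home; pressing the foot end down with 3 to 15 N pushes it aside down-slope, then it snaps to 0 over the ledge. The robot need not touch it.
- clip2 (a joint): Opening (m, 0 to 0.012; 0 = closed) of orange sprung foot clip 2 (1 = robot's right, -y, to 4 = left), 36 mm wide, at the low end of a bay. The foot's ledge meets its sloped top about 17 mm (8 degrees) before home; pressing the foot end down with 3 to 15 N pushes it aside down-slope, then it snaps to 0 over the ledge. The robot need not touch it.
- clip3 (a joint): Opening (m, 0 to 0.012; 0 = closed) of orange sprung foot clip 3 (1 = robot's right, -y, to 4 = left), 36 mm wide, at the low end of a bay. The foot's ledge meets its sloped top about 17 mm (8 degrees) before home; pressing the foot end down with 3 to 15 N pushes it aside down-slope, then it snaps to 0 over the ledge. The robot need not touch it.
- clip4 (a joint): Opening (m, 0 to 0.012; 0 = closed) of orange sprung foot clip 4 (1 = robot's right, -y, to 4 = left), 36 mm wide, at the low end of a bay. The foot's ledge meets its sloped top about 17 mm (8 degrees) before home; pressing the foot end down with 3 to 15 N pushes it aside down-slope, then it snaps to 0 over the ledge. The robot need not touch it.
- lever (a joint): Angle (rad) of the sprung priming lever on the right (-y) side of the doser: 0 = at rest, raised 35 degrees towards the robot, 0.7 = at its lower stop; pressed down it turns about a level pivot; spring-loaded, about 3 N at the bar to start and 8 N at the stop; it springs back by itself when let go.
- lever_bar (a point): Centre of the lever's black cross bar (round, 24 mm diameter, 60 mm long, lying across), 125 mm from the pivot; moves with the lever. Press it down from above.
- lever_pivot (a point): Pivot of the lever; its axes are those of the doser (x away from the robot, y along the pivot axis and along the rail, z up). Turning the lever by q moves the bar about this point, downwards.
- mug_a_mid (a point): Glass mug, 80 mm wide (handle more), 85 mm high; point 40 mm up. Bystander.
- mug_b_mid (a point): Second glass mug, same size; point 40 mm up. Bystander.
- jug_mid (a point): Steel milk jug, 90 mm wide, 110 mm high; point 55 mm up. Bystander.
Not all that is in view belongs to the job. Of the things that look like the part that bears blue_mid, the largest one is meant.

How it is judged:
By the outcome, as a careful person would: the job done as asked, in the order asked, and still so for the second after the job is handed in, with the robot touching nothing.
Of cassette_red, cassette_yellow, cassette_green, cassette_blue only 3 to 4 are there at a start; the rules pass over those that are not, and their reading is None.
At some moment in a run one of cassette_red, cassette_yellow, cassette_green, cassette_blue may be knocked a few centimetres aside while the robot is not near it.
It also fails if it takes over 210 s, if anything falls off the work surface, if the arm or the gripper's body presses on something with over 40 N, if the wrist force passes 120 N, or if a joint passes its speed limit or range.

## Working session

There is one attempt and no reset: what is moved stays moved. The work goes in short steps, Python scripts to look and compute and a tool call to move; the robot and the scene stay as the last step left them, time stands still between calls to the robot, and variables do not carry over. Pictures are saved under pics/ and viewed, at most 18 in all, crops included, and the job is handed in when it is done.

Besides the shell and the picture viewer there is one more tool, called after ">>>" in YAML: its name, and indented under it one key for each argument. servo_tool: Moves the arm, as the interface text tells. Its arguments: {"type":"object","properties":{"targets":{"type":"array"},"gripper":{"type":"number"}},"required":["targets"]}

```bash
ls; mkdir -p pics; cat > h.py <<'E'
import numpy as np, cv2, pickle
from rig import bot, viewer, ticket
def cap(n, save=None):
    c=viewer.capture(n)
    if save: cv2.imwrite(f'pics/{save}.png', c['color'][:,:,::-1])
    return c
def ray(c,u,v):
    K=np.array(c['camera_matrix']);R=np.array(c['R']);t=np.array(c['t']);k=c['k1']
    d=np.array([(u-K[0,2])/K[0,0],(v-K[1,2])/K[1,1]]);s=d.copy()
    for _ in range(30): s=d/(1+k*(s@s))
    r=R.T@np.array([s[0],s[1],1]);return -R.T@t, r/np.linalg.norm(r)
def onplane(c,u,v,z,n=(0,0,1)):
    o,r=ray(c,u,v);n=np.array(n,float);return o+r*((z-n@o)/(n@r))
def proj(c,X):
    p=np.array(c['R'])@np.array(X)+np.array(c['t']);s=p[:2]/p[2];s=s*(1+c['k1']*(s@s))
    K=np.array(c['camera_matrix']);return np.array([K[0,0]*s[0]+K[0,2],K[1,1]*s[1]+K[1,2]])
def tri(obs):
    A=np.zeros((3,3));b=np.zeros(3)
    for o,r in obs:
        P=np.eye(3)-np.outer(r,r);A+=P;b+=P@o
    return np.linalg.solve(A,b)
E
python3 - <<'E'
from h import *
for n in('scene','top','wrist'):
    c=cap(n,n+'0');pickle.dump(c,open(n+'0.pkl','wb'))
    print(n,np.array(c['camera_matrix']).round(1).tolist(),c['k1'],(-np.array(c['R']).T@c['t']).round(3),np.array(c['R']).round(2).tolist())
s=bot.read_state();print(s,bot.grip_point_offset)
E
```

```text
pics
scene [[501.6, 0.0, 322.0], [0.0, 501.6, 193.1], [0.0, 0.0, 1.0]] -0.08988788117124914 [ 1.502 -0.483  1.014] [[0.47, 0.88, -0.02], [0.56, -0.31, -0.77], [-0.69, 0.35, -0.64]]
top [[515.8, 0.0, 305.8], [0.0, 515.8, 208.1], [0.0, 0.0, 1.0]] -0.005766140452250568 [ 0.451 -0.008  1.307] [[-0.0, -1.0, -0.03], [-1.0, 0.0, -0.09], [0.09, 0.03, -1.0]]
wrist [[342.6, 0.0, 314.0], [0.0, 342.6, 200.7], [0.0, 0.0, 1.0]] -0.011885677854643107 [0.117 0.62  0.385] [[0.31, 0.95, -0.0], [0.91, -0.29, 0.28], [0.27, -0.09, -0.96]]
{'time_s': 0.15, 'joint_positions': array([ 6.19651265e+01,  3.02665667e+01,  8.21384303e+01, -1.29781009e-03,
        6.76889614e+01, -1.02268200e+01]), 'qvel': array([-0.08787782, -0.05382686, -0.06043989, -0.05959405,  0.00438802,
        0.02920811]), 'tau': array([ 3.82588369e-04, -4.40428483e+01, -1.76841974e+01,  6.33539795e-02,
        5.51300752e-02, -1.00710190e-04]), 'position': array([0.19085413, 0.59457008, 0.22180426]), 'tcp_rot': array([[-9.52088948e-01,  3.05820321e-01, -7.52262971e-04],
       [ 3.05821127e-01,  9.52087871e-01, -1.45731079e-03],
       [ 2.70545197e-04, -1.61754741e-03, -9.99998655e-01]]), 'force': array([ 0.12119864,  1.02643495, -0.2185661 ]), 'moment': array([-0.0474289 ,  0.01866661,  0.02499195]), 'grasp_force': 0.0, 'opening': 0.9978051753633497} 0.0187
```

View pics/scene0.png

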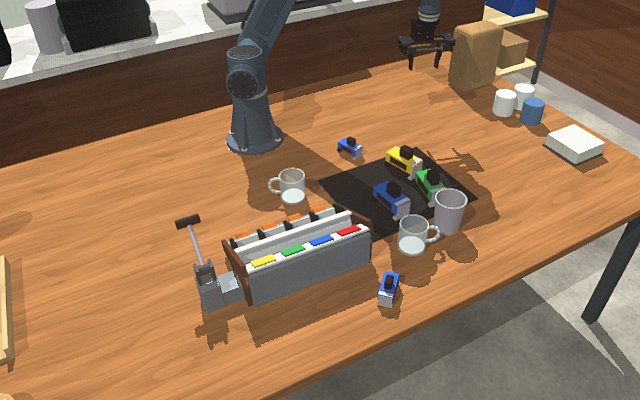

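View pics/top0.png

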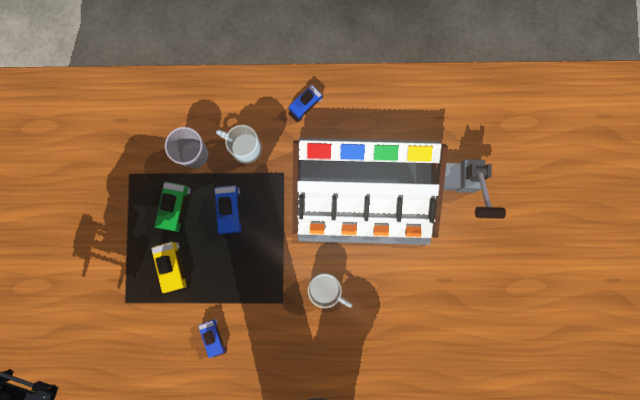

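The scene: green (172,207), blue (228,210) and yellow (168,267) cassettes stand on the mat in the top view, lip ends up (+x). Red is absent and the small blue ones are decoys. The bay plates from left to right are red (319,151), blue (352,151), green (386,152) and yellow (420,153). The lever bar is at top (490,212), scene (187,221).

```bash
cat >> h.py <<'E'
HUE={'red':(0,6),'yellow':(22,33),'green':(50,75),'blue':(105,125)}
def blobs(c,col,amin=60):
    hsv=cv2.cvtColor(c['color'],cv2.COLOR_RGB2HSV);a,b=HUE[col]
    m=cv2.inRange(hsv,(a,140,60),(b,255,255))
    n,l,st,ce=cv2.connectedComponentsWithStats(m)
    return [(st[i],ce[i],(l==i)) for i in range(1,n) if st[i][4]>=amin]
E
python3 - <<'E'
from h import *
T=pickle.load(open('top0.pkl','rb'));S=pickle.load(open('scene0.pkl','rb'))
for col in HUE:
  for nm,c in(('T',T),('S',S)):
    print(col,nm,[(b[0].tolist(),b[1].round(1).tolist()) for b in blobs(c,col)])
print('bar',tri([ray(T,490,212),ray(S,187,221)]))
for nm,c,x0,x1,y0,y1 in(('T',T,465,515,200,225),('S',S,165,205,205,235)):
  g=c['color'][y0:y1,x0:x1].max(2)<60
  ys,xs=np.nonzero(g);print(nm,xs.mean()+x0,ys.mean()+y0,len(xs),xs.min()+x0,xs.max()+x0,ys.min()+y0,ys.max()+y0)
  cv2.imwrite(f'pics/c{nm}.png',cv2.resize(c['color'][y0-40:y1+60,x0-40:x1+40,::-1],None,fx=4,fy=4))
cv2.imwrite('pics/crop1.png',cv2.resize(T['color'][130:310,120:290,::-1],None,fx=3.3,fy=3.3,interpolation=cv2.INTER_CUBIC))
E
```

```text
red T [([308, 143, 23, 16, 328], [318.9, 150.5])]
red S [([337, 224, 24, 12, 137], [348.4, 229.9])]
yellow T [([408, 146, 25, 15, 354], [419.5, 153.0]), ([152, 243, 35, 51, 815], [169.7, 272.0])]
yellow S [([385, 146, 33, 29, 340], [399.6, 158.8]), ([251, 255, 25, 13, 157], [262.8, 260.7])]
green T [([375, 145, 23, 15, 314], [386.0, 152.3]), ([155, 187, 32, 45, 660], [170.5, 212.6])]
green S [([416, 170, 12, 12, 71], [421.6, 174.3]), ([281, 245, 24, 12, 129], [292.5, 250.1])]
blue T [([289, 89, 33, 30, 331], [302.1, 105.2]), ([341, 144, 24, 15, 329], [351.9, 151.3]), ([215, 187, 27, 47, 711], [228.1, 215.1]), ([200, 320, 23, 37, 317], [213.0, 342.2])]
blue S [([486, 0, 51, 17, 617], [512.8, 6.2]), ([338, 138, 20, 18, 104], [346.5, 144.9]), ([373, 181, 33, 34, 306], [387.0, 195.1]), ([309, 235, 25, 11, 135], [320.8, 239.9]), ([379, 271, 20, 23, 202], [389.5, 282.3])]
bar [ 0.54525154 -0.37137272  0.19239547]
T 490.20454545454544 212.09469696969697 264 476 504 207 217
S 188.10169491525423 223.15254237288136 59 175 199 216 228
```

View pics/crop1.png

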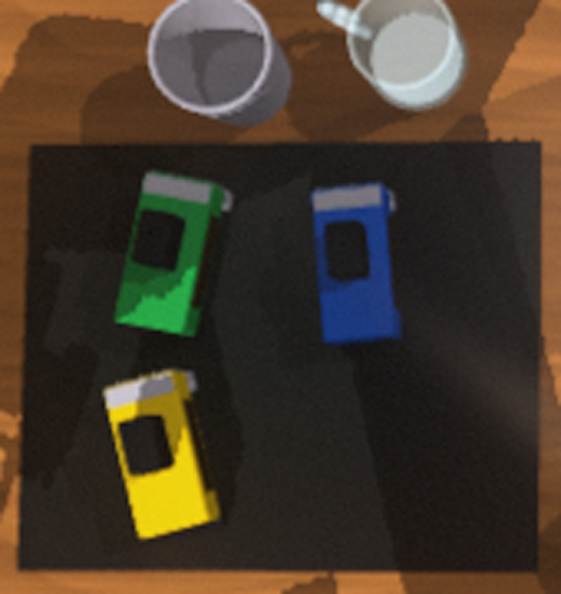

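```bash
python3 - <<'E'
from h import *
T=pickle.load(open('top0.pkl','rb'));S=pickle.load(open('scene0.pkl','rb'))
P={}
for col in ('red','blue','green','yellow'):
  bt=[b for b in blobs(T,col) if b[1][1]<160 and b[1][0]>305 and b[1][1]>140][0][1]
  bs=[b for b in blobs(S,col) if 225<b[1][1]<265][0][1]
  P[col]=tri([ray(T,*bt),ray(S,*bs)]);print(col,P[col].round(4))
pts=np.array(list(P.values()));d=pts[0]-pts[3];yaw=np.arctan2(-d[0],d[1]);print('yaw',np.degrees(yaw),np.linalg.norm(d)/3, d)
c,s=np.cos(yaw),np.sin(yaw);a=np.radians(25)
Rz=np.array([[c,-s,0],[s,c,0],[0,0,1]]);Ry=np.array([[np.cos(a),0,-np.sin(a)],[0,1,0],[np.sin(a),0,np.cos(a)]])
R=Rz@Ry;m=pts.mean(0)
B={}
for i,col in enumerate(('red','blue','green','yellow')):
  p=m+Rz@np.array([0,(1.5-i)*.078,0]);B[col]=p-R@np.array([.121,0,-.045])
  print(col,'bay',B[col].round(4),'res',(P[col]-p).round(4))
pickle.dump((B,R,yaw),open('bay.pkl','wb'))
print('railedge mid',(m+R@np.array([-.069,0,.0185])).round(4))
print('bar',tri([ray(T,490.2,212),ray(S,187,221.5)]))
f=lambda x,y:(120+x/3.3,130+y/3.3)
for col,rib,l1,l0 in(('green',(158,239),(145,175),(117,322)),('blue',(347,250),(313,190),(325,340)),('yellow',(146,443),(105,385),(140,540))):
  r=onplane(T,*f(*rib),.095);e=onplane(T,*f(*l1),.061)-onplane(T,*f(*l0),.061)
  print(col,r.round(4),np.degrees(np.arctan2(e[1],e[0])),np.linalg.norm(e))
E
```

```text
red [ 0.6975 -0.0035  0.1203]
blue [ 0.6947 -0.0812  0.1191]
green [ 0.692  -0.1597  0.1191]
yellow [ 0.6898 -0.2378  0.1187]
yaw -1.898147362881578 0.07816587828807121 [0.00776707 0.2343639  0.00154078]
red bay [0.5688 0.0007 0.1089] res [0.0002 0.0001 0.001 ]
blue bay [ 0.5662 -0.0773  0.1089] res [-0.0001  0.0004 -0.0002]
green bay [ 0.5636 -0.1553  0.1089] res [-0.0002 -0.0002 -0.0002]
yellow bay [ 0.561  -0.2332  0.1089] res [ 0.0001 -0.0003 -0.0005]
railedge mid [ 0.6232 -0.1182  0.1069]
bar [ 0.54543595 -0.37194177  0.19116963]
green [0.5786 0.3544 0.095 ] -9.436225937611601 0.11102134219938682
blue [0.5701 0.2172 0.095 ] 5.424668778882449 0.1117842405674313
yellow [0.4322 0.3596 0.095 ] 14.292413747699758 0.11654510850844699
```

```bash
cat >> h.py <<'E'
from scipy.spatial.transform import Rotation as Ro
def down(yaw,tilt=0):
    "tool gripping a part whose x axis has this yaw (deg) and is pitched up by tilt (deg)"
    M=Ro.from_euler('ZY',[yaw,-tilt],degrees=True).as_matrix()
    return np.c_[-M[:,0],M[:,1],-M[:,2]]
def go(p,R,p0=None,R0=None):
    s=bot.read_state();p0=s['position'] if p0 is None else p0;R0=s['tcp_rot'] if R0 is None else R0
    off=R0.T@(np.array(p)-p0);dr=Ro.from_matrix(R0.T@R).as_rotvec(degrees=True)
    print('offset',off.round(4).tolist(),'dr',dr.round(2).tolist())
E
python3 - <<'E'
from h import *
go([.5,.1,.32],down(-1.9)); go([.545,-.372,.23],down(-1.9),np.array([.5,.1,.32]),down(-1.9))
E
```

```text
offset [-0.4456, -0.3765, -0.0977] dr [-0.09, -0.03, -15.91]
offset [-0.0606, -0.4702, 0.09] dr [0.0, 0.0, 0.0]
```

>>> servo_tool:
  targets:
    - {"offset": [-0.1, -0.08, -0.0977], "dr": [0, 0, 0]}
    - {"offset": [-0.1, -0.08, -0.0977], "dr": [0, 0, 0]}
    - {"offset": [-0.1, -0.08, -0.0977], "dr": [0, 0, 0]}
    - {"offset": [-0.1, -0.08, -0.0977], "dr": [0, 0, 0]}
    - {"offset": [-0.4456, -0.3765, -0.0977], "dr": [0, 0, -15.9]}
    - {"offset": [-0.4456, -0.3765, -0.0977], "dr": [0, 0, -15.9]}
    - {"offset": [-0.4456, -0.3765, -0.0977], "dr": [0, 0, -15.9]}
    - {"offset": [-0.4456, -0.3765, -0.0977], "dr": [0, 0, -15.9]}
    - {"offset": [-0.4456, -0.3765, -0.0977], "dr": [0, 0, -15.9]}
    - {"offset": [-0.4456, -0.3765, -0.0977], "dr": [0, 0, -15.9]}
    - {"offset": [-0.4456, -0.3765, -0.0977], "dr": [0, 0, -15.9]}
    - {"offset": [-0.4456, -0.3765, -0.0977], "dr": [0, 0, -15.9]}
    - {"offset": [-0.4456, -0.3765, -0.0977], "dr": [0, 0, -15.9]}
    - {"offset": [-0.4456, -0.3765, -0.0977], "dr": [0, 0, -15.9]}
    - {"offset": [-0.4456, -0.3765, -0.0977], "dr": [0, 0, -15.9]}
    - {"offset": [-0.4456, -0.3765, -0.0977], "dr": [0, 0, -15.9]}
    - {"offset": [-0.4456, -0.3765, -0.0977], "dr": [0, 0, -15.9]}
    - {"offset": [-0.4456, -0.3765, -0.0977], "dr": [0, 0, -15.9]}
  gripper: 1

```text
time_s: 1.65
position: [0.4996, 0.1004, 0.3198]
tcp_rot: [[-0.999, 0.035, -0.002], [0.035, 0.999, 0.001], [0.002, 0.001, -1.0]]
force: [0.2, 0.5, -0.0]
opening: 0.007
grasp_force: 0.0
```

>>> servo_tool:
  targets:
    - {"offset": [-0.06, -0.47, 0], "dr": [0, 0, 0]}
    - {"offset": [-0.06, -0.47, 0], "dr": [0, 0, 0]}
    - {"offset": [-0.06, -0.47, 0], "dr": [0, 0, 0]}
    - {"offset": [-0.06, -0.47, 0], "dr": [0, 0, 0]}
    - {"offset": [-0.06, -0.47, 0], "dr": [0, 0, 0]}
    - {"offset": [-0.06, -0.47, 0], "dr": [0, 0, 0]}
    - {"offset": [-0.06, -0.47, 0], "dr": [0, 0, 0]}
    - {"offset": [-0.06, -0.47, 0], "dr": [0, 0, 0]}
    - {"offset": [-0.06, -0.47, 0], "dr": [0, 0, 0]}
    - {"offset": [-0.06, -0.47, 0], "dr": [0, 0, 0]}
    - {"offset": [-0.06, -0.47, 0], "dr": [0, 0, 0]}
    - {"offset": [-0.06, -0.47, 0], "dr": [0, 0, 0]}
    - {"offset": [-0.06, -0.47, 0], "dr": [0, 0, 0]}
    - {"offset": [-0.06, -0.47, 0.09], "dr": [0, 0, 0]}
    - {"offset": [-0.06, -0.47, 0.09], "dr": [0, 0, 0]}
    - {"offset": [-0.06, -0.47, 0.09], "dr": [0, 0, 0]}
    - {"offset": [-0.06, -0.47, 0.09], "dr": [0, 0, 0]}

```text
time_s: 3.07
position: [0.5432, -0.3669, 0.227]
tcp_rot: [[-1.0, 0.031, -0.007], [0.031, 1.0, 0.007], [0.007, 0.007, -1.0]]
force: [-0.2, -0.1, 0.8]
opening: 0.007
grasp_force: 0.0
```

```bash
python3 - <<'E'
from h import *
s=bot.read_state();print(s['time_s'],s['position'],s['tcp_rot'].round(3).tolist(),s['force'],s['opening'])
go([.545,-.372,.207],down(-1.9))
cap('scene','lev1')
cv2.imwrite('pics/lev1c.png',cv2.resize(cv2.imread('pics/lev1.png')[120:330,100:400],None,fx=2.5,fy=2.5))
E
```

```text
3.0667 [ 0.54321559 -0.36692375  0.22695492] [[-1.0, 0.031, -0.007], [0.031, 1.0, 0.007], [0.007, 0.007, -1.0]] [-0.24757353 -0.12752078  0.75969212] 0.00720619576857466
offset [-0.0021, -0.0052, 0.0199] dr [0.39, -0.39, 0.15]
```

View pics/lev1c.png

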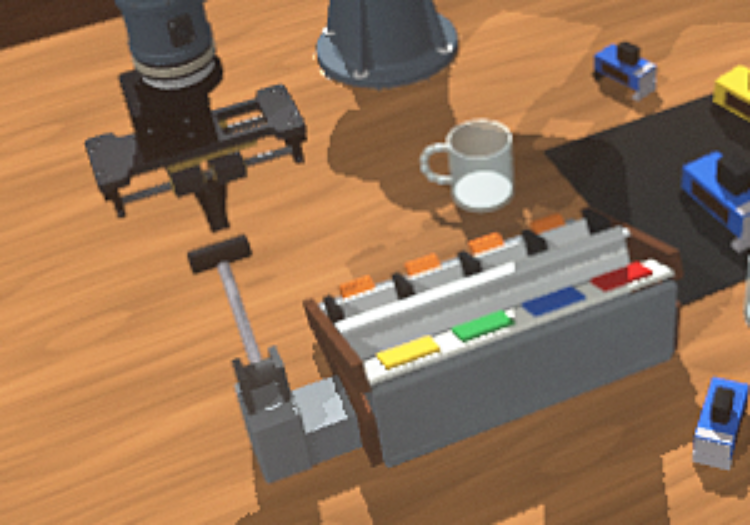

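The shut fingers are above the bar (crop ~(218,225) against the bar at (218,252)). Next I press along the arc.

>>> servo_tool:
  targets:
    - {"offset": [-0.002, -0.005, 0.018], "dr": [0, 0, 0]}
    - {"offset": [0.003, -0.005, 0.03], "dr": [0, 0, 0]}
    - {"offset": [0.009, -0.005, 0.042], "dr": [0, 0, 0]}
    - {"offset": [0.0135, -0.005, 0.053], "dr": [0, 0, 0]}
    - {"offset": [0.017, -0.005, 0.066], "dr": [0, 0, 0]}
    - {"offset": [0.02, -0.005, 0.079], "dr": [0, 0, 0]}
    - {"offset": [0.0215, -0.005, 0.09], "dr": [0, 0, 0]}
    - {"offset": [0.0215, -0.005, 0.099], "dr": [0, 0, 0]}
    - {"offset": [0.0205, -0.005, 0.104], "dr": [0, 0, 0]}
    - {"offset": [0.0205, -0.005, 0.104], "dr": [0, 0, 0]}

```text
time_s: 3.95
position: [0.5244, -0.3769, 0.1298]
tcp_rot: [[-1.0, 0.032, 0.001], [0.032, 0.999, -0.004], [-0.001, -0.004, -1.0]]
force: [-5.3, 0.1, 6.8]
opening: 0.008
grasp_force: 3.2
```

>>> servo_tool:
  targets:
    - {"offset": [0, 0, 0.002], "dr": [0, 0, 0]}
    - {"offset": [0, 0, 0.004], "dr": [0, 0, 0]}
    - {"offset": [0, 0, 0.004], "dr": [0, 0, 0]}
    - {"offset": [0, 0, 0.004], "dr": [0, 0, 0]}

```text
time_s: 4.28
position: [0.5247, -0.3769, 0.1269]
tcp_rot: [[-1.0, 0.031, 0.001], [0.031, 0.999, -0.005], [-0.002, -0.005, -1.0]]
force: [-3.8, 0.5, 7.2]
opening: 0.004
grasp_force: 3.2
```

>>> servo_tool:
  targets:
    - {"offset": [0, 0, 0.002], "dr": [0, 0, 0]}
    - {"offset": [0, 0, 0.004], "dr": [0, 0, 0]}
    - {"offset": [0, 0, 0.004], "dr": [0, 0, 0]}
    - {"offset": [0, 0, 0.004], "dr": [0, 0, 0]}

```text
time_s: 4.62
position: [0.5249, -0.3769, 0.123]
tcp_rot: [[-1.0, 0.031, 0.002], [0.031, 0.999, -0.005], [-0.002, -0.005, -1.0]]
force: [-4.8, -0.1, 6.4]
opening: 0.003
grasp_force: 3.3
```

>>> servo_tool:
  targets:
    - {"offset": [0, 0, 0.002], "dr": [0, 0, 0]}
    - {"offset": [0, 0, 0.004], "dr": [0, 0, 0]}
    - {"offset": [0, 0, 0.005], "dr": [0, 0, 0]}
    - {"offset": [0, 0, 0.005], "dr": [0, 0, 0]}

```text
time_s: 4.95
position: [0.525, -0.3771, 0.1204]
tcp_rot: [[-1.0, 0.031, 0.002], [0.031, 0.999, -0.005], [-0.002, -0.005, -1.0]]
force: [-7.7, 3.3, 17.3]
opening: 0.008
grasp_force: 8.5
```

>>> servo_tool:
  targets:
    - {"offset": [0, 0, 0.002], "dr": [0, 0, 0]}
    - {"offset": [0, 0, 0.003], "dr": [0, 0, 0]}
    - {"offset": [0, 0, 0.003], "dr": [0, 0, 0]}
    - {"offset": [0, 0, 0.003], "dr": [0, 0, 0]}

```text
time_s: 5.28
position: [0.5251, -0.3772, 0.1197]
tcp_rot: [[-1.0, 0.031, 0.003], [0.031, 0.999, -0.006], [-0.003, -0.006, -1.0]]
force: [-9.5, 4.2, 28.2]
opening: 0.004
grasp_force: 13.7
```

>>> servo_tool:
  targets:
    - {"offset": [0.003, 0, -0.02], "dr": [0, 0, 0]}
    - {"offset": [0, 0, -0.04], "dr": [0, 0, 0]}
    - {"offset": [0, 0, -0.07], "dr": [0, 0, 0]}
    - {"offset": [0, 0, -0.1], "dr": [0, 0, 0]}
    - {"offset": [0, 0, -0.14], "dr": [0, 0, 0]}
    - {"offset": [0, 0, -0.18], "dr": [0, 0, 0]}
    - {"offset": [0, 0, -0.2], "dr": [0, 0, 0]}

```text
time_s: 5.87
position: [0.527, -0.377, 0.3204]
tcp_rot: [[-0.999, 0.032, 0.011], [0.032, 0.999, -0.011], [-0.011, -0.01, -1.0]]
force: [0.0, -1.1, 0.1]
opening: 0.006
grasp_force: 0.0
```

```bash
python3 - <<'E'
from h import *
S=cap('scene','lev2');T=cap('top')
for nm,c,x0,x1,y0,y1 in(('T',T,465,515,200,225),('S',S,165,205,205,235)):
  g=c['color'][y0:y1,x0:x1].max(2)<60
  ys,xs=np.nonzero(g);print(nm,xs.mean()+x0,ys.mean()+y0,len(xs))
go([.565,.217,.29],down(0))
E
```

```text
T 494.84453781512605 214.8655462184874 476
S 187.76623376623377 223.01298701298703 77
offset [-0.0183, 0.5958, 0.0232] dr [-0.72, 0.75, -1.82]
```

>>> servo_tool:
  targets:
    - {"offset": [-0.018, 0.596, 0.0], "dr": [-0.7, 0.7, -7.2]}
    - {"offset": [-0.018, 0.596, 0.0], "dr": [-0.7, 0.7, -7.2]}
    - {"offset": [-0.018, 0.596, 0.0], "dr": [-0.7, 0.7, -7.2]}
    - {"offset": [-0.018, 0.596, 0.0], "dr": [-0.7, 0.7, -7.2]}
    - {"offset": [-0.018, 0.596, 0.0], "dr": [-0.7, 0.7, -7.2]}
    - {"offset": [-0.018, 0.596, 0.0], "dr": [-0.7, 0.7, -7.2]}
    - {"offset": [-0.018, 0.596, 0.0], "dr": [-0.7, 0.7, -7.2]}
    - {"offset": [-0.018, 0.596, 0.0], "dr": [-0.7, 0.7, -7.2]}
    - {"offset": [-0.018, 0.596, 0.0], "dr": [-0.7, 0.7, -7.2]}
    - {"offset": [-0.018, 0.596, 0.0], "dr": [-0.7, 0.7, -7.2]}
    - {"offset": [-0.018, 0.596, 0.0], "dr": [-0.7, 0.7, -7.2]}
    - {"offset": [-0.018, 0.596, 0.0], "dr": [-0.7, 0.7, -7.2]}
    - {"offset": [-0.018, 0.596, 0.0], "dr": [-0.7, 0.7, -7.2]}
    - {"offset": [-0.018, 0.596, 0.0], "dr": [-0.7, 0.7, -7.2]}
    - {"offset": [-0.018, 0.596, 0.0], "dr": [-0.7, 0.7, -7.2]}
    - {"offset": [-0.018, 0.596, 0.0], "dr": [-0.7, 0.7, -7.2]}
    - {"offset": [-0.018, 0.596, 0.03], "dr": [-0.7, 0.7, -7.2]}
    - {"offset": [-0.018, 0.596, 0.03], "dr": [-0.7, 0.7, -7.2]}
    - {"offset": [-0.018, 0.596, 0.03], "dr": [-0.7, 0.7, -7.2]}
  gripper: -0.15

```text
time_s: 7.55
position: [0.5604, 0.2182, 0.2795]
tcp_rot: [[-0.996, -0.091, -0.016], [-0.092, 0.996, 0.011], [0.015, 0.012, -1.0]]
force: [1.4, 0.5, -0.3]
opening: 0.573
grasp_force: 0.0
```

```bash
python3 - <<'E'
from h import *
c=cap('wrist','w1');pickle.dump(c,open('w1.pkl','wb'));s=bot.read_state();print(s['position'],s['opening'])
for col in HUE: print(col,[(b[0].tolist(),b[1].round(1).tolist()) for b in blobs(c,col,200)])
E
```

```text
[0.56156102 0.21825435 0.28063523] 0.570823658205073
red []
yellow [([421, 0, 66, 118, 4139], [452.2, 46.1])]
green [([390, 140, 81, 94, 2948], [431.6, 179.7])]
blue [([288, 125, 49, 99, 3226], [312.2, 162.6])]
```

View pics/w1.png

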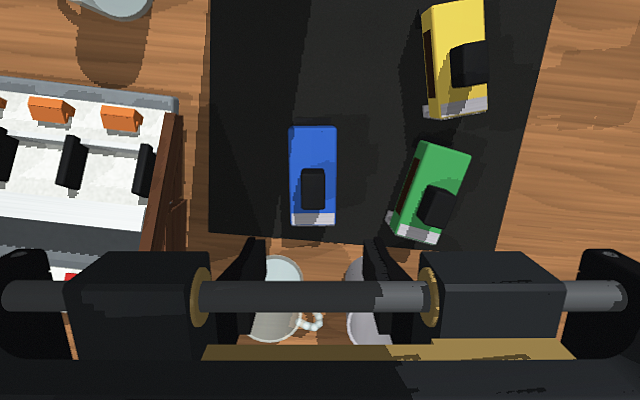

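Blue sits at wrist (312,175) with the lip end at row ~220. Green is at (431,190), yellow at (455,58).

```bash
python3 - <<'E'
from h import *
c=pickle.load(open('w1.pkl','rb'))
def q(name,pts,z=.061):
  X=np.array([onplane(c,*p,z) for p in pts]) # footL footR lipR lipL
  d=(X[2]+X[3]-X[0]-X[1])/2;yaw=np.degrees(np.arctan2(d[1],d[0]));print(name,X.mean(0).round(4),'yaw',yaw.round(2),'len',np.linalg.norm(d).round(4),'w',np.linalg.norm(X[0]-X[1]).round(4),np.linalg.norm(X[2]-X[3]).round(4))
m=blobs(c,'blue',200)[0][2]
for r in(130,145,160,180,200,210): xs=np.nonzero(m[r])[0];print(r,xs.min(),xs.max())
q('blue',[(289.5,126),(337,126),(336.5,226),(291.5,226)])
g=c['color'][165:212,295:332].max(2)<50
ys,xs=np.nonzero(g);print('rib px',xs.min()+295,xs.max()+295,ys.min()+165,ys.max()+165)
X=[onplane(c,*p,.095) for p in((xs.min()+295,ys.max()+166),(xs.max()+296,ys.max()+166))];print('rib lip-end top edge',X)
q('green',[(428,140),(471,158),(434,244),(391,226)])
E
```

```text
130 288 336
145 288 336
160 288 336
180 289 335
200 289 335
210 290 335
blue [0.5646 0.2222 0.061 ] yaw 5.61 len 0.1159 w 0.052 0.0533
rib px 301 324 169 209
rib lip-end top edge [array([0.59335833, 0.21085592, 0.095     ]), array([0.5911394 , 0.23631056, 0.095     ])]
green [0.5709 0.3589 0.061 ] yaw -12.97 len 0.1081 w 0.0546 0.0585
```

```bash
python3 - <<'E'
from h import *
go([.572,.2222,.15],down(5.6));go([.572,.2222,.066],down(5.6))
E
```

```text
offset [-0.0124, 0.0013, 0.1305] dr [0.72, -0.7, -0.37]
offset [-0.0134, 0.0003, 0.2145] dr [0.72, -0.7, -0.37]
```

>>> servo_tool:
  targets:
    - {"offset": [-0.0124, 0.0013, 0.1305], "dr": [0.7, -0.7, -0.4]}
    - {"offset": [-0.0124, 0.0013, 0.1305], "dr": [0.7, -0.7, -0.4]}
    - {"offset": [-0.0124, 0.0013, 0.1305], "dr": [0.7, -0.7, -0.4]}
    - {"offset": [-0.0124, 0.0013, 0.1305], "dr": [0.7, -0.7, -0.4]}
    - {"offset": [-0.0126, 0.001, 0.15], "dr": [0.7, -0.7, -0.4]}
    - {"offset": [-0.013, 0.0008, 0.17], "dr": [0.7, -0.7, -0.4]}
    - {"offset": [-0.013, 0.0006, 0.185], "dr": [0.7, -0.7, -0.4]}
    - {"offset": [-0.013, 0.0003, 0.2], "dr": [0.7, -0.7, -0.4]}
    - {"offset": [-0.0134, 0.0003, 0.21], "dr": [0.7, -0.7, -0.4]}
    - {"offset": [-0.0134, 0.0003, 0.2145], "dr": [0.7, -0.7, -0.4]}
    - {"offset": [-0.0134, 0.0003, 0.2145], "dr": [0.7, -0.7, -0.4]}
    - {"offset": [-0.0134, 0.0003, 0.2145], "dr": [0.7, -0.7, -0.4]}

```text
time_s: 8.6
position: [0.5734, 0.2234, 0.0669]
tcp_rot: [[-0.995, -0.099, 0.003], [-0.099, 0.995, 0.001], [-0.003, 0.001, -1.0]]
force: [0.2, -0.1, -0.0]
opening: 0.574
grasp_force: 0.0
```

>>> servo_tool:
  targets:
    - {"offset": [0, 0, 0], "dr": [0, 0, 0]}
    - {"offset": [0, 0, 0], "dr": [0, 0, 0]}
    - {"offset": [0, 0, 0], "dr": [0, 0, 0]}
    - {"offset": [0, 0, 0], "dr": [0, 0, 0]}
    - {"offset": [0, 0, 0], "dr": [0, 0, 0]}
    - {"offset": [0, 0, 0], "dr": [0, 0, 0]}
    - {"offset": [0, 0, 0], "dr": [0, 0, 0]}
    - {"offset": [0, 0, 0], "dr": [0, 0, 0]}
  gripper: 1

```text
time_s: 9.27
position: [0.5726, 0.2232, 0.0658]
tcp_rot: [[-0.995, -0.099, 0.001], [-0.099, 0.995, 0.001], [-0.001, 0.0, -1.0]]
force: [0.2, -3.1, 2.2]
opening: 0.296
grasp_force: 29.8
```

```bash
cat >> h.py <<'E'
def hook(col,a,cx,cz,g=(.009,0,.017),dy=0):
    """TCP pose: cassette foot-up by a deg in bay; slot corner at bay (cx,cz) mm; g = TCP in cassette frame"""
    B,Rb,yaw=pickle.load(open('bay.pkl','rb'))
    A=Ro.from_euler('y',a,degrees=True).as_matrix()
    mid=np.array([cx,dy,cz])/1000-A@np.array([.052,0,-.024])
    p=B[col]+Rb@(mid+A@np.array(g));return p,down(np.degrees(yaw),25-a)
E
cat > plan.py <<'E'
from h import *
import sys
col=sys.argv[1];g=eval(sys.argv[2]) if len(sys.argv)>2 else (.009,0,.017)
s=bot.read_state();R0=s['tcp_rot'];p0=s['position']
up=np.array([p0[0],p0[1],.30]);print('lift');go(up,R0)
H=hook(col,15,71,40,g);over=(H[0]*[1,1,0]+[0,0,.31],H[1])
print('over');go(*over,up,R0)
print('A',H[0]);go(*H,*over)
B=hook(col,15,71,-21,g);print('B from A');go(*B,*H)
C=hook(col,15,54,-21,g);print('C from A');go(*C,*H)
D=hook(col,10,53,-23,g);print('D from C');go(*D,*C)
D=hook(col,0,52,-24,g);print('seat from C');go(*D,*C)
E
python3 plan.py blue
```

```text
lift
offset [-0.0003, 0.0001, -0.2342] dr [0.0, 0.0, 0.0]
over
offset [0.0382, -0.2981, -0.0102] dr [0.7, -9.91, 7.58]
A [ 0.56415425 -0.07723771  0.20810291]
offset [0.0177, -0.0, 0.1003] dr [0.0, 0.0, 0.0]
B from A
offset [-0.0158, 0.0, 0.0589] dr [0.0, 0.0, 0.0]
C from A
offset [0.0006, 0.0, 0.0633] dr [0.0, 0.0, 0.0]
D from C
offset [0.0039, 0.0, 0.0061] dr [0.0, -5.0, 0.0]
seat from C
offset [0.0103, 0.0, 0.0159] dr [0.0, -15.0, 0.0]
```

>>> servo_tool:
  targets:
    - {"offset": [0, 0, -0.01], "dr": [0, 0, 0]}
    - {"offset": [0, 0, -0.03], "dr": [0, 0, 0]}
    - {"offset": [0, 0, -0.06], "dr": [0, 0, 0]}
    - {"offset": [0, 0, -0.09], "dr": [0, 0, 0]}
    - {"offset": [0, 0, -0.12], "dr": [0, 0, 0]}
    - {"offset": [0, 0, -0.16], "dr": [0, 0, 0]}
    - {"offset": [0, 0, -0.2], "dr": [0, 0, 0]}
    - {"offset": [0, 0, -0.23], "dr": [0, 0, 0]}
    - {"offset": [0, 0, -0.234], "dr": [0, 0, 0]}
    - {"offset": [0, 0, -0.234], "dr": [0, 0, 0]}

```text
time_s: 10.1
position: [0.5726, 0.2237, 0.3018]
tcp_rot: [[-0.995, -0.099, 0.005], [-0.099, 0.995, 0.002], [-0.005, 0.002, -1.0]]
force: [-0.2, -0.3, -3.8]
opening: 0.298
grasp_force: 29.8
```

>>> servo_tool:
  targets:
    - {"offset": [0.004, -0.03, -0.004], "dr": [0, 0, 0]}
    - {"offset": [0.008, -0.06, -0.01], "dr": [0, -1, 1]}
    - {"offset": [0.012, -0.09, -0.01], "dr": [0, -2, 2]}
    - {"offset": [0.016, -0.12, -0.01], "dr": [0.2, -3, 3]}
    - {"offset": [0.02, -0.15, -0.01], "dr": [0.3, -4, 4]}
    - {"offset": [0.024, -0.18, -0.01], "dr": [0.4, -5, 5]}
    - {"offset": [0.028, -0.21, -0.01], "dr": [0.5, -6, 6]}
    - {"offset": [0.032, -0.24, -0.01], "dr": [0.6, -7, 7]}
    - {"offset": [0.036, -0.27, -0.01], "dr": [0.7, -8, 7.6]}
    - {"offset": [0.038, -0.29, -0.01], "dr": [0.7, -9, 7.6]}
    - {"offset": [0.038, -0.298, -0.01], "dr": [0.7, -9.9, 7.6]}
    - {"offset": [0.038, -0.298, -0.01], "dr": [0.7, -9.9, 7.6]}
    - {"offset": [0.038, -0.298, -0.01], "dr": [0.7, -9.9, 7.6]}

```text
time_s: 11.18
position: [0.5624, -0.0762, 0.3071]
tcp_rot: [[-0.985, 0.035, 0.168], [0.035, 0.999, -0.003], [-0.168, 0.003, -0.986]]
force: [0.1, 0.8, -4.0]
opening: 0.296
grasp_force: 30.0
```

```bash
python3 - <<'E'
from h import *
s=bot.read_state();print(s['time_s'],s['position'],s['force'],s['grasp_force'])
go(*hook('blue',15,71,40));go(*hook('blue',15,71,0))
S=cap('scene');T=cap('top')
im=np.vstack([cv2.resize(c['color'][a:b,x:y],(640,300)) for c,a,b,x,y in((S,130,280,180,500),(T,80,260,180,564))])
cv2.imwrite('pics/ov1.png',im[:,:,::-1])
for col in('yellow','green'): print(col,[(b[1].round(1).tolist(),b[0][4]) for b in blobs(T,col)])
E
```

```text
11.1833 [ 0.56235623 -0.07623166  0.30712594] [ 0.06210175  0.77958677 -4.02032806] 29.98829634161666
offset [0.0148, -0.0012, 0.0979] dr [0.15, -0.33, -0.12]
offset [0.0043, -0.0013, 0.1365] dr [0.15, -0.33, -0.12]
yellow [([419.5, 153.0], np.int32(354)), ([169.7, 272.0], np.int32(816))]
green [([386.2, 152.2], np.int32(313)), ([169.8, 212.3], np.int32(699))]
```

View pics/ov1.png

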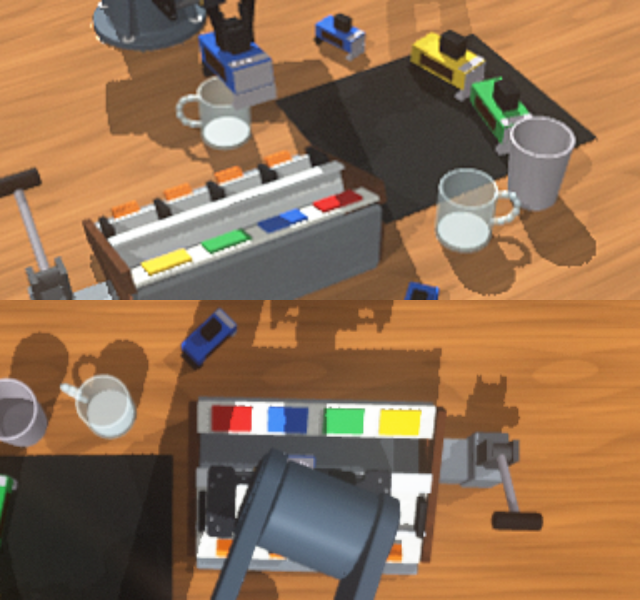

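The blue cassette hangs level in y above bay 3, lip end up-slope. Next I go down to just above the trough.

>>> servo_tool:
  targets:
    - {"offset": [0.0148, -0.0012, 0.04], "dr": [0.1, -0.3, -0.1]}
    - {"offset": [0.0148, -0.0012, 0.07], "dr": [0.1, -0.3, -0.1]}
    - {"offset": [0.0148, -0.0012, 0.0979], "dr": [0.1, -0.3, -0.1]}
    - {"offset": [0.0095, -0.0012, 0.117], "dr": [0.1, -0.3, -0.1]}
    - {"offset": [0.0043, -0.0012, 0.1365], "dr": [0.1, -0.3, -0.1]}
    - {"offset": [0.0043, -0.0012, 0.1365], "dr": [0.1, -0.3, -0.1]}
    - {"offset": [0.0043, -0.0012, 0.1365], "dr": [0.1, -0.3, -0.1]}
    - {"offset": [0.0043, -0.0012, 0.1365], "dr": [0.1, -0.3, -0.1]}

```text
time_s: 11.95
position: [0.5835, -0.0781, 0.1749]
tcp_rot: [[-0.983, 0.031, 0.178], [0.03, 1.0, -0.007], [-0.179, -0.002, -0.984]]
force: [0.1, 0.6, -3.4]
opening: 0.297
grasp_force: 30.0
```

```bash
python3 - <<'E'
from h import *
s=bot.read_state();print(s['time_s'],s['position'],s['force'],s['grasp_force'])
go(*hook('blue',15,71,0));go(*hook('blue',15,71,-21));go(*hook('blue',15,54,-21))
S=cap('scene');W=cap('wrist')
cv2.imwrite('pics/ov2.png',np.vstack([cv2.resize(S['color'][190:310,210:390],(450,300),interpolation=2),cv2.resize(W['color'][200:400],(450,200))])[:,:,::-1])
pickle.dump(S,open('s2.pkl','wb'))
# predicted lip strip px
B,Rb,y=pickle.load(open('bay.pkl','rb'));A=Ro.from_euler('y',15,degrees=True).as_matrix()
mid=np.array([.071,0,0])-A@np.array([.052,0,-.024])
for l in((.058,.027,.012),(.058,-.027,.012),(.058,.027,-.044),(.058,-.027,-.044)):
  p=proj(S,B['blue']+Rb@(mid+A@np.array(l)));print(p.round(1),((p-[210,190])*2.5).round())
E
```

```text
11.95 [ 0.58345788 -0.0780592   0.17491861] [ 0.11794698  0.56546073 -3.39820525] 29.99323426745832
offset [0.0029, 0.0002, 0.0026] dr [-0.09, 0.29, 0.15]
offset [-0.0024, 0.0002, 0.0229] dr [-0.09, 0.29, 0.15]
offset [0.014, 0.0003, 0.0272] dr [-0.09, 0.29, 0.15]
[318.2 205. ] [270.  38.]
[298.9 211.4] [222.  54.]
[320.3 223.2] [276.  83.]
[301.4 229.6] [229.  99.]
```

View pics/ov2.png

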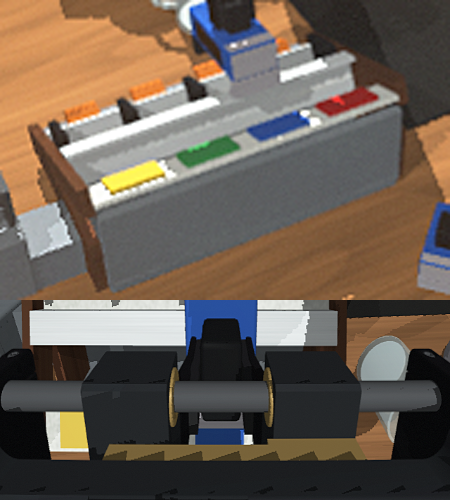

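```bash
python3 - <<'E'
from h import *
S=pickle.load(open('s2.pkl','rb'));s=bot.read_state()
im=cv2.resize(S['color'][185:245,270:350],None,fx=9,fy=9,interpolation=cv2.INTER_CUBIC)[:,:,::-1].copy()
p0=s['position'];R=s['tcp_rot'];Rc=np.c_[-R[:,0],R[:,1],-R[:,2]]
mid=p0-Rc@np.array([.009,0,.017])
for l in((.058,.027,.012),(.058,-.027,.012),(.058,.027,-.044),(.058,-.027,-.044),(-.056,-.027,.012),(.028,-.013,.046),(.028,.013,.046)):
  p=proj(S,mid+Rc@np.array(l));cv2.circle(im,tuple(int(v) for v in ((p-[270,185]+.5)*9)),4,(0,0,255),-1)
B,Rb,y=pickle.load(open('bay.pkl','rb'))
for k in(-39,0,39):  # rail top edge at bay boundaries
  p=proj(S,B['blue']+Rb@np.array([.052,k/1000,-.024]));cv2.circle(im,tuple(int(v) for v in ((p-[270,185]+.5)*9)),4,(0,255,0),-1)
cv2.imwrite('pics/z1.png',im)
E
```

```text
(no output)
```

View pics/z1.png

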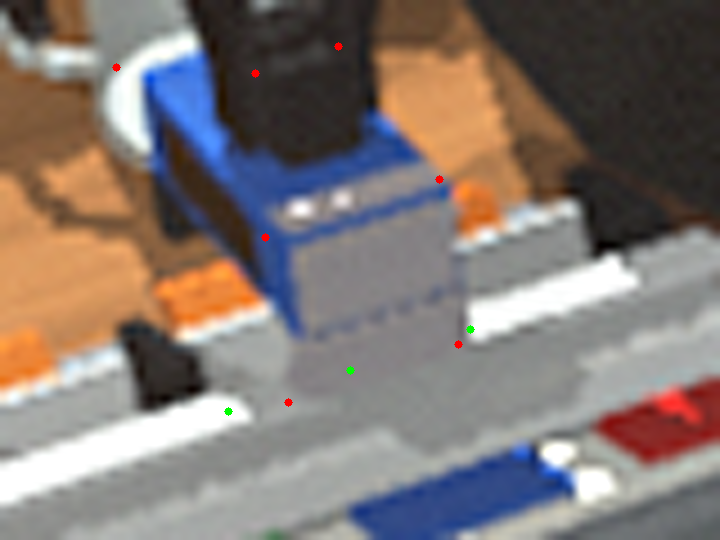

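```bash
python3 - <<'E'
from h import *
c=cap('wrist');s=bot.read_state();print(s['position'])
B,Rb,y=pickle.load(open('bay.pkl','rb'))
for col in('blue','yellow','green','red'):
  for st,ce,m in blobs(c,col,30):
    print(col,st.tolist(),'L',onplane(c,st[0],st[1]+st[3]/2,.119).round(4),'R',onplane(c,st[0]+st[2],st[1]+st[3]/2,.119).round(4))
  print(' plate pred px',proj(c,B[col]+Rb@np.array([.121,0,-.045])).round(1),'edges',*[proj(c,B[col]+Rb@np.array([.121,k,-.045])).round(1) for k in(-.028,.028)])
for k in(-39,39): print('rail',proj(c,B['blue']+Rb@np.array([.052,k/1000,-.024])).round(1))
cv2.imwrite('pics/w3.png',c['color'][:,:,::-1])
E
```

```text
[ 0.58367618 -0.07877965  0.17577911]
blue [259, 124, 110, 132, 11143] L [ 0.5716 -0.1132  0.119 ] R [ 0.5738 -0.0413  0.119 ]
blue [278, 329, 70, 16, 1020] L [ 0.7069 -0.1116  0.119 ] R [ 0.7086 -0.0533  0.119 ]
 plate pred px [313.5 326. ] edges [279.2 325.9] [347.9 326.1]
yellow [86, 312, 40, 36, 1288] L [ 0.6948 -0.2704  0.119 ] R [ 0.6956 -0.2369  0.119 ]
 plate pred px [123.  325.1] edges [ 89.2 324.8] [157.  325.3]
 plate pred px [218.  325.7] edges [183.8 325.5] [252.2 325.8]
 plate pred px [409.1 326.1] edges [374.8 326.1] [443.4 326.1]
rail [261.3 246. ]
rail [365.8 246.2]
```

View pics/w3.png

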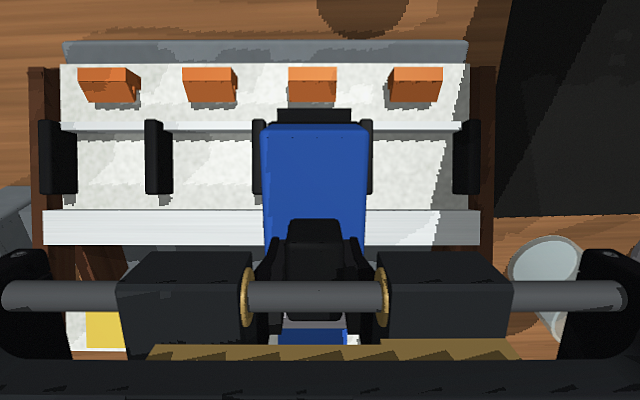

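```bash
python3 - <<'E'
from h import *
c=cap('wrist');s=bot.read_state()
p0=s['position'];R=s['tcp_rot'];Rc=np.c_[-R[:,0],R[:,1],-R[:,2]]
mid=p0-Rc@np.array([.009,0,.017])
for l in((-.056,.027,.012),(-.056,-.027,.012),(0,.027,.012),(0,-.027,.012),(-.064,-.018,-.039),(-.064,.018,-.039),(-.012,-.013,.046),(-.012,.013,.046)):
  print(l,proj(c,mid+Rc@np.array(l)).round(1))
for r in (126,135,150,165,180,195):
  m=blobs(c,'blue',3000)[0][2];xs=np.nonzero(m[r])[0];print(r,xs.min(),xs.max())
E
```

```text
(-0.056, 0.027, 0.012) [367.4 127.1]
(-0.056, -0.027, 0.012) [255.2 127.2]
(0, 0.027, 0.012) [362.8 235.4]
(0, -0.027, 0.012) [260.4 235.5]
(-0.064, -0.018, -0.039) [282.8 107.6]
(-0.064, 0.018, -0.039) [341.  107.5]
(-0.012, -0.013, 0.046) [280.2 239.7]
(-0.012, 0.013, 0.046) [341.8 239.6]
126 268 361
135 259 368
150 260 368
165 260 367
180 261 367
195 262 365
```

>>> servo_tool:
  targets:
    - {"offset": [-0.0004, -0.001, 0.006], "dr": [0, 0.2, 0.1]}
    - {"offset": [-0.001, -0.001, 0.012], "dr": [0, 0.2, 0.1]}
    - {"offset": [-0.0015, -0.001, 0.018], "dr": [0, 0.2, 0.1]}
    - {"offset": [-0.0024, -0.001, 0.0229], "dr": [0, 0.2, 0.1]}
    - {"offset": [-0.0024, -0.001, 0.0229], "dr": [0, 0.2, 0.1]}
    - {"offset": [-0.0024, -0.001, 0.0229], "dr": [0, 0.2, 0.1]}

```text
time_s: 12.65
position: [0.5893, -0.0801, 0.1513]
tcp_rot: [[-0.984, 0.034, 0.173], [0.033, 0.999, -0.007], [-0.173, -0.001, -0.985]]
force: [-0.2, 0.4, -3.4]
opening: 0.296
grasp_force: 30.0
```

```bash
python3 - <<'E'
from h import *
s=bot.read_state();print(s['force'],s['moment'])
go(*hook('blue',15,71,-21,dy=-1));go(*hook('blue',15,54,-21,dy=-1))
E
```

```text
[-0.21753301  0.38982083 -3.43403207] [ 0.01676457  0.20081608 -0.05087371]
offset [-0.0008, 0.001, -0.0014] dr [-0.07, -0.02, -0.04]
offset [0.0156, 0.001, 0.003] dr [-0.07, -0.02, -0.04]
```

>>> servo_tool:
  targets:
    - {"offset": [0.003, 0, 0.001], "dr": [0, 0, 0]}
    - {"offset": [0.006, 0, 0.001], "dr": [0, 0, 0]}
    - {"offset": [0.009, 0, 0.002], "dr": [0, 0, 0]}
    - {"offset": [0.012, 0, 0.002], "dr": [0, 0, 0]}
    - {"offset": [0.012, 0, 0.002], "dr": [0, 0, 0]}
    - {"offset": [0.012, 0, 0.002], "dr": [0, 0, 0]}

```text
time_s: 13.15
position: [0.5779, -0.0798, 0.1481]
tcp_rot: [[-0.984, 0.034, 0.175], [0.033, 0.999, -0.007], [-0.175, -0.001, -0.985]]
force: [0.1, -0.6, -3.5]
opening: 0.294
grasp_force: 30.0
```

>>> servo_tool:
  targets:
    - {"offset": [0.001, 0, 0], "dr": [0, 0, 0]}
    - {"offset": [0.002, 0, 0.001], "dr": [0, 0, 0]}
    - {"offset": [0.003, 0, 0.001], "dr": [0, 0, 0]}
    - {"offset": [0.003, 0, 0.001], "dr": [0, 0, 0]}
    - {"offset": [0.003, 0, 0.001], "dr": [0, 0, 0]}

```text
time_s: 13.57
position: [0.5753, -0.0797, 0.1465]
tcp_rot: [[-0.984, 0.034, 0.174], [0.033, 0.999, -0.007], [-0.175, -0.002, -0.985]]
force: [-0.3, -0.2, -2.9]
opening: 0.294
grasp_force: 30.0
```

>>> servo_tool:
  targets:
    - {"offset": [0.001, 0, 0], "dr": [0, 0, 0]}
    - {"offset": [0.002, 0, 0], "dr": [0, 0, 0]}
    - {"offset": [0.003, 0, 0], "dr": [0, 0, 0]}
    - {"offset": [0.003, 0, 0], "dr": [0, 0, 0]}
    - {"offset": [0.003, 0, 0], "dr": [0, 0, 0]}

```text
time_s: 13.98
position: [0.5737, -0.0799, 0.1464]
tcp_rot: [[-0.984, 0.034, 0.177], [0.033, 0.999, -0.008], [-0.177, -0.002, -0.984]]
force: [3.3, 0.5, -4.9]
opening: 0.295
grasp_force: 30.0
```

```bash
python3 - <<'E'
from h import *
s=bot.read_state();print(s['force'],s['moment'])
go(*hook('blue',15,54,-21,dy=-1));go(*hook('blue',15,52,-21,dy=-1))
S=cap('scene');pickle.dump(S,open('s3.pkl','wb'))
cv2.imwrite('pics/z2.png',cv2.resize(S['color'][185:245,270:350],None,fx=9,fy=9,interpolation=cv2.INTER_CUBIC)[:,:,::-1])
E
```

```text
[ 3.32760653  0.47854951 -4.85075071] [ 0.13959541 -0.53178499  0.08646313]
offset [-0.0006, 0.0013, 0.0009] dr [-0.13, 0.22, -0.04]
offset [0.0013, 0.0013, 0.0014] dr [-0.13, 0.22, -0.04]
```

View pics/z2.png

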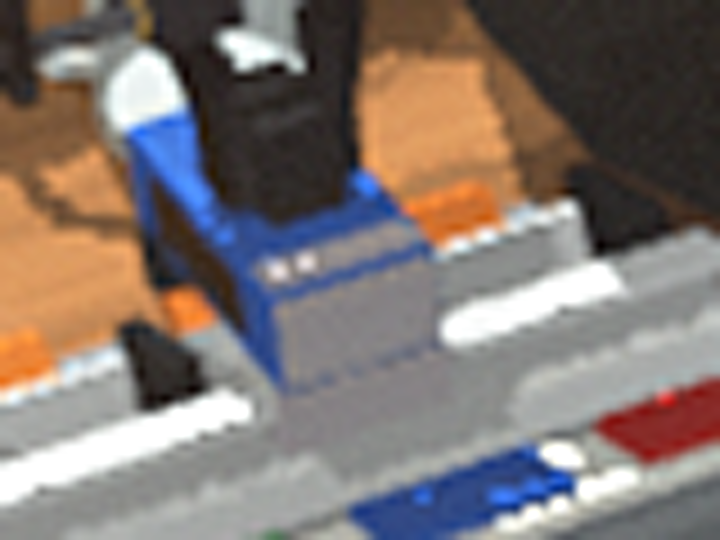

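Blue is hooked: contact came at the predicted place, with the body bottom level with the flange. Next I tilt it down.

>>> servo_tool:
  targets:
    - {"offset": [0.001, 0, 0.002], "dr": [0, -1.5, 0]}
    - {"offset": [0.002, 0, 0.004], "dr": [0, -3, 0]}
    - {"offset": [0.003, 0, 0.006], "dr": [0, -4.5, 0]}
    - {"offset": [0.0038, 0, 0.0075], "dr": [0, -6, 0]}
    - {"offset": [0.0038, 0, 0.0075], "dr": [0, -6, 0]}
    - {"offset": [0.0038, 0, 0.0075], "dr": [0, -6, 0]}

```text
time_s: 14.53
position: [0.57, -0.0797, 0.1382]
tcp_rot: [[-0.961, 0.034, 0.276], [0.032, 0.999, -0.011], [-0.276, -0.002, -0.961]]
force: [1.2, -1.4, -1.8]
opening: 0.297
grasp_force: 30.0
```

```bash
python3 - <<'E'
from h import *
s=bot.read_state();print(s['force'],s['moment'])
for a in(9,6,3,0):print(a);go(*hook('blue',a,52.5,-23.5,dy=-1))
E
```

```text
[ 1.17827847 -1.39909409 -1.84790521] [-0.04920773 -0.07104331 -0.05808173]
9
offset [-0.0007, 0.0013, 0.0011] dr [-0.11, 0.03, -0.03]
6
offset [0.0014, 0.0013, 0.0034] dr [-0.11, -2.97, -0.03]
3
offset [0.0033, 0.0013, 0.0058] dr [-0.11, -5.97, -0.02]
0
offset [0.0052, 0.0013, 0.0083] dr [-0.11, -8.97, -0.02]
```

>>> servo_tool:
  targets:
    - {"offset": [0.0014, 0.001, 0.0034], "dr": [0, -3, 0]}
    - {"offset": [0.0033, 0.001, 0.0058], "dr": [0, -6, 0]}
    - {"offset": [0.0052, 0.001, 0.0083], "dr": [0, -9, 0]}
    - {"offset": [0.0052, 0.001, 0.0083], "dr": [0, -9, 0]}
    - {"offset": [0.0052, 0.001, 0.0083], "dr": [0, -9, 0]}

```text
time_s: 14.95
position: [0.567, -0.0782, 0.1283]
tcp_rot: [[-0.906, 0.034, 0.422], [0.031, 0.999, -0.015], [-0.423, -0.0, -0.906]]
force: [4.2, 0.3, -2.5]
opening: 0.297
grasp_force: 30.0
```

```bash
python3 - <<'E'
from h import *
s=bot.read_state();print(s['force'],s['moment'])
go(*hook('blue',0,52,-24,dy=-1))
c=cap('wrist');cv2.imwrite('pics/w4.png',c['color'][:260,:,::-1])
E
```

```text
[ 4.22358672  0.27902784 -2.50443332] [ 0.17992784 -0.1690767   0.08305399]
offset [-0.0001, -0.0001, 0.0002] dr [-0.03, -0.0, -0.06]
```

View pics/w4.png

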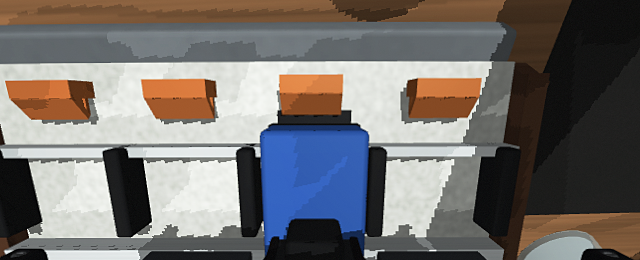

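>>> servo_tool:
  targets:
    - {"offset": [0, 0, 0], "dr": [0, 0, 0]}
    - {"offset": [0, 0, 0], "dr": [0, 0, 0]}
    - {"offset": [0, 0, 0], "dr": [0, 0, 0]}
    - {"offset": [0, 0, 0], "dr": [0, 0, 0]}
    - {"offset": [0, 0, -0.015], "dr": [0, 0, 0]}
    - {"offset": [0, 0, -0.03], "dr": [0, 0, 0]}
    - {"offset": [0, 0, -0.045], "dr": [0, 0, 0]}
    - {"offset": [0, 0, -0.045], "dr": [0, 0, 0]}
  gripper: -0.1

```text
time_s: 15.67
position: [0.5483, -0.0778, 0.1714]
tcp_rot: [[-0.904, 0.034, 0.426], [0.029, 0.999, -0.017], [-0.426, -0.003, -0.905]]
force: [-0.2, 0.1, 0.1]
opening: 0.548
grasp_force: 0.0
```

>>> servo_tool:
  targets:
    - {"offset": [0.02, 0, -0.003], "dr": [0, 0, 0]}
    - {"offset": [0.04, 0, -0.003], "dr": [0, 0, 0]}
    - {"offset": [0.053, 0, -0.003], "dr": [0, 0, 0]}
    - {"offset": [0.053, 0, 0], "dr": [0, 0, 0]}
    - {"offset": [0.053, 0, 0.02], "dr": [0, 0, 0]}
    - {"offset": [0.053, 0, 0.035], "dr": [0, 0, 0]}
    - {"offset": [0.053, 0, 0.04], "dr": [0, 0, 0]}
    - {"offset": [0.053, 0, 0.044], "dr": [0, 0, 0]}
    - {"offset": [0.053, 0, 0.046], "dr": [0, 0, 0]}
    - {"offset": [0.053, 0, 0.048], "dr": [0, 0, 0]}
    - {"offset": [0.053, 0, 0.05], "dr": [0, 0, 0]}
    - {"offset": [0.053, 0, 0.05], "dr": [0, 0, 0]}
  gripper: 1

```text
time_s: 16.67
position: [0.5263, -0.0758, 0.1083]
tcp_rot: [[-0.91, 0.037, 0.412], [0.032, 0.999, -0.019], [-0.412, -0.004, -0.911]]
force: [0.4, -0.1, -0.5]
opening: 0.004
grasp_force: 0.0
```

>>> servo_tool:
  targets:
    - {"offset": [0, 0, 0.001], "dr": [0, 0, 0]}
    - {"offset": [0, 0, 0.003], "dr": [0, 0, 0]}
    - {"offset": [0, 0, 0.005], "dr": [0, 0, 0]}
    - {"offset": [0, 0, 0.005], "dr": [0, 0, 0]}
    - {"offset": [0, 0, 0.005], "dr": [0, 0, 0]}

```text
time_s: 17.08
position: [0.5289, -0.0757, 0.1045]
tcp_rot: [[-0.911, 0.037, 0.41], [0.032, 0.999, -0.019], [-0.41, -0.004, -0.912]]
force: [0.4, -0.0, 1.0]
opening: 0.007
grasp_force: 0.0
```

>>> servo_tool:
  targets:
    - {"offset": [0, 0, 0.001], "dr": [0, 0, 0]}
    - {"offset": [0, 0, 0.002], "dr": [0, 0, 0]}
    - {"offset": [0, 0, 0.003], "dr": [0, 0, 0]}
    - {"offset": [0, 0, 0.003], "dr": [0, 0, 0]}
    - {"offset": [0, 0, 0.003], "dr": [0, 0, 0]}

```text
time_s: 17.5
position: [0.53, -0.0756, 0.103]
tcp_rot: [[-0.912, 0.038, 0.409], [0.032, 0.999, -0.02], [-0.41, -0.005, -0.912]]
force: [-5.2, -0.4, 8.6]
opening: 0.007
grasp_force: 5.2
```

```bash
cat > st.py <<'E'
from h import *
import sys
B,Rb,y=pickle.load(open('bay.pkl','rb'));s=bot.read_state();print(s['time_s'],'bay coords mm',(Rb.T@(s['position']-B[sys.argv[1]])*1000).round(1),'F bay',(Rb.T@s['force']).round(1))
E
python3 st.py blue
```

```text
17.5 bay coords mm [-35.4   0.5  10. ] F bay [-1.  -0.6 10. ]
```

>>> servo_tool:
  targets:
    - {"offset": [0, 0, 0.002], "dr": [0, 0, 0]}
    - {"offset": [0, 0, 0.003], "dr": [0, 0, 0]}
    - {"offset": [0, 0, 0.004], "dr": [0, 0, 0]}
    - {"offset": [0, 0, 0.004], "dr": [0, 0, 0]}

```text
time_s: 17.83
position: [0.53, -0.0756, 0.1028]
tcp_rot: [[-0.912, 0.039, 0.409], [0.032, 0.999, -0.023], [-0.41, -0.008, -0.912]]
force: [-22.9, -2.4, 41.7]
opening: 0.005
grasp_force: 23.7
```

```bash
python3 st.py blue; python3 - <<'E'
from h import *
p,R=hook('blue',0,52,-24)
go(p*[1,1,0]+[0,0,.27],down(-1.9))
go([.50,.30,.29],down(0),p*[1,1,0]+[0,0,.27],down(-1.9))
E
```

```text
17.8333 bay coords mm [-35.4   0.6   9.7] F bay [-3.  -3.2 47.4]
offset [-0.1024, -0.0016, -0.1373] dr [-0.5, 24.2, -0.23]
offset [0.0796, 0.3749, -0.02] dr [0.0, 0.0, -1.9]
```

>>> servo_tool:
  targets:
    - {"offset": [0, 0, -0.03], "dr": [0, 0, 0]}
    - {"offset": [0, 0, -0.06], "dr": [0, 0, 0]}
    - {"offset": [-0.03, 0, -0.1], "dr": [0, 6, 0]}
    - {"offset": [-0.06, 0, -0.12], "dr": [0, 12, 0]}
    - {"offset": [-0.1, 0, -0.137], "dr": [0, 18, 0]}
    - {"offset": [-0.102, 0, -0.137], "dr": [-0.5, 24.2, -0.2]}
    - {"offset": [-0.102, 0, -0.137], "dr": [-0.5, 24.2, -0.2]}

```text
time_s: 18.42
position: [0.568, -0.0752, 0.2623]
tcp_rot: [[-0.998, 0.027, 0.054], [0.028, 1.0, 0.007], [-0.054, 0.009, -0.998]]
force: [0.7, -0.1, -0.9]
opening: 0.009
grasp_force: 0.0
```

```bash
python3 st.py blue; python3 - <<'E'
from h import *
go([.555,.355,.28],down(-11))
E
```

```text
18.4167 bay coords mm [ 66.4   2.2 138.2] F bay [ 0.3 -0.1 -1.1]
offset [0.024, 0.4298, -0.0152] dr [0.77, 3.06, 9.41]
```

>>> servo_tool:
  targets:
    - {"offset": [0.024, 0.43, -0.03], "dr": [0.8, 3, 9.4]}
    - {"offset": [0.024, 0.43, -0.03], "dr": [0.8, 3, 9.4]}
    - {"offset": [0.024, 0.43, -0.03], "dr": [0.8, 3, 9.4]}
    - {"offset": [0.024, 0.43, -0.03], "dr": [0.8, 3, 9.4]}
    - {"offset": [0.024, 0.43, -0.03], "dr": [0.8, 3, 9.4]}
    - {"offset": [0.024, 0.43, -0.03], "dr": [0.8, 3, 9.4]}
    - {"offset": [0.024, 0.43, -0.03], "dr": [0.8, 3, 9.4]}
    - {"offset": [0.024, 0.43, -0.03], "dr": [0.8, 3, 9.4]}
    - {"offset": [0.024, 0.43, -0.03], "dr": [0.8, 3, 9.4]}
    - {"offset": [0.024, 0.43, -0.03], "dr": [0.8, 3, 9.4]}
    - {"offset": [0.024, 0.43, -0.03], "dr": [0.8, 3, 9.4]}
    - {"offset": [0.024, 0.43, -0.03], "dr": [0.8, 3, 9.4]}
    - {"offset": [0.024, 0.43, -0.015], "dr": [0.8, 3, 9.4]}
    - {"offset": [0.024, 0.43, -0.015], "dr": [0.8, 3, 9.4]}
    - {"offset": [0.024, 0.43, -0.015], "dr": [0.8, 3, 9.4]}
  gripper: -0.15

```text
time_s: 19.67
position: [0.5534, 0.3543, 0.2766]
tcp_rot: [[-0.982, 0.19, -0.001], [0.19, 0.982, -0.0], [0.001, -0.0, -1.0]]
force: [0.2, -0.8, -0.6]
opening: 0.571
grasp_force: 0.0
```

```bash
cat > meas.py <<'E'
from h import *
import sys
# top-face corners of a cassette from the wrist view: colour mask minus dark side faces
col=sys.argv[1];c=cap('wrist');pickle.dump(c,open('w_'+col+'.pkl','wb'));s=bot.read_state();print(s['time_s'],s['position'])
b=max(blobs(c,col,300),key=lambda b:b[0][4]);cv2.imwrite(f'pics/w_{col}.png',c['color'][:,:,::-1])
x,y,w,h,_=b[0];x-=12;y=max(y-10,0);cr=c['color'][y:y+h+30,x:x+w+24]
cv2.imwrite(f'pics/wc_{col}.png',cv2.resize(cr,None,fx=4,fy=4,interpolation=2)[:,:,::-1]);print('origin',x,y,cr.shape)
E
python3 meas.py green
```

```text
19.7167 [0.55397726 0.35439731 0.27745096]
origin 287 125 (129, 72, 3)
```

View pics/wc_green.png

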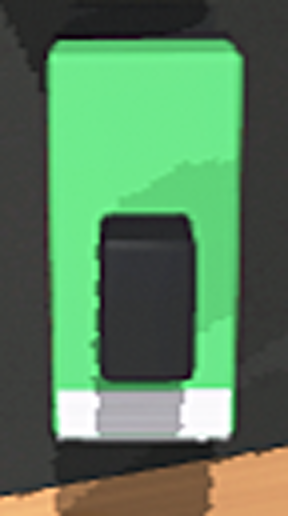

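```bash
cat > grasp.py <<'E'
from h import *
import sys
col=sys.argv[1];ox,oy,fx,fy,lx,ly=map(float,sys.argv[2:8]);yaw0=None
c=pickle.load(open('w_'+col+'.pkl','rb'))
f=onplane(c,ox+fx/4,oy+fy/4,.061);l=onplane(c,ox+lx/4,oy+ly/4,.061)
d=l-f;n=np.linalg.norm(d);yaw=np.degrees(np.arctan2(d[1],d[0]));u=d/n
m=(l-u*.058+f+u*.056)/2;print('len',n,'yaw',yaw,'mid',m)
g=m+u*.009
go([g[0],g[1],.12],down(yaw));go([g[0],g[1],.066],down(yaw))
E
python3 grasp.py green 287 125 146 53 146.5 438
```

```text
len 0.11305433704725598 yaw -10.483314314120417 mid [0.57314846 0.36271941 0.061     ]
offset [-0.0261, 0.0118, 0.1575] dr [0.04, 0.05, -0.51]
offset [-0.0261, 0.0117, 0.2115] dr [0.04, 0.05, -0.51]
```

>>> servo_tool:
  targets:
    - {"offset": [-0.026, 0.0118, 0.04], "dr": [0, 0, -0.5]}
    - {"offset": [-0.026, 0.0118, 0.08], "dr": [0, 0, -0.5]}
    - {"offset": [-0.026, 0.0118, 0.12], "dr": [0, 0, -0.5]}
    - {"offset": [-0.026, 0.0118, 0.157], "dr": [0, 0, -0.5]}
    - {"offset": [-0.026, 0.0118, 0.157], "dr": [0, 0, -0.5]}
    - {"offset": [-0.026, 0.0118, 0.175], "dr": [0, 0, -0.5]}
    - {"offset": [-0.026, 0.0118, 0.19], "dr": [0, 0, -0.5]}
    - {"offset": [-0.026, 0.0118, 0.2], "dr": [0, 0, -0.5]}
    - {"offset": [-0.026, 0.0118, 0.2115], "dr": [0, 0, -0.5]}
    - {"offset": [-0.026, 0.0118, 0.2115], "dr": [0, 0, -0.5]}
    - {"offset": [-0.026, 0.0118, 0.2115], "dr": [0, 0, -0.5]}

```text
time_s: 20.63
position: [0.5828, 0.3624, 0.0673]
tcp_rot: [[-0.983, 0.181, 0.003], [0.181, 0.983, 0.002], [-0.003, 0.002, -1.0]]
force: [-0.3, 0.5, -0.0]
opening: 0.573
grasp_force: 0.0
```

>>> servo_tool:
  targets:
    - {"offset": [0, 0, 0], "dr": [0, 0, 0]}
    - {"offset": [0, 0, 0], "dr": [0, 0, 0]}
    - {"offset": [0, 0, 0], "dr": [0, 0, 0]}
    - {"offset": [0, 0, 0], "dr": [0, 0, 0]}
    - {"offset": [0, 0, 0], "dr": [0, 0, 0]}
    - {"offset": [0, 0, 0], "dr": [0, 0, 0]}
    - {"offset": [0, 0, 0], "dr": [0, 0, 0]}
  gripper: 1

```text
time_s: 21.22
position: [0.5826, 0.3622, 0.0668]
tcp_rot: [[-0.983, 0.181, 0.003], [0.181, 0.983, 0.001], [-0.002, 0.002, -1.0]]
force: [-0.9, -1.0, 1.8]
opening: 0.297
grasp_force: 29.8
```

```bash
python3 - <<'E'
from h import *
s=bot.read_state();m=np.array([.57315,.36272]);d=s['position'][:2]-m;R=s['tcp_rot'];u=-R[:2,0]
print('g x',d@u,'y',d@R[:2,1],'z',s['position'][2]-.049)
E
python3 plan.py green
```

```text
g x 0.00935767480264455 y 0.0012244378877417472 z 0.017783664381363293
lift
offset [-0.0006, 0.0004, -0.2332] dr [0.0, 0.0, 0.0]
over
offset [-0.073, -0.5127, -0.0107] dr [-0.66, -9.84, -8.52]
A [ 0.56157067 -0.15519492  0.20810291]
offset [0.0177, -0.0, 0.1003] dr [0.0, 0.0, 0.0]
B from A
offset [-0.0158, -0.0, 0.0589] dr [0.0, 0.0, 0.0]
C from A
offset [0.0006, -0.0, 0.0633] dr [0.0, 0.0, 0.0]
D from C
offset [0.0039, 0.0, 0.0061] dr [0.0, -5.0, 0.0]
seat from C
offset [0.0103, -0.0, 0.0159] dr [0.0, -15.0, 0.0]
```

>>> servo_tool:
  targets:
    - {"offset": [0, 0, -0.01], "dr": [0, 0, 0]}
    - {"offset": [0, 0, -0.03], "dr": [0, 0, 0]}
    - {"offset": [0, 0, -0.06], "dr": [0, 0, 0]}
    - {"offset": [0, 0, -0.1], "dr": [0, 0, 0]}
    - {"offset": [0, 0, -0.14], "dr": [0, 0, 0]}
    - {"offset": [0, 0, -0.18], "dr": [0, 0, 0]}
    - {"offset": [0, 0, -0.22], "dr": [0, 0, 0]}
    - {"offset": [0, 0, -0.234], "dr": [0, 0, 0]}
    - {"offset": [0, 0, -0.234], "dr": [0, 0, 0]}
    - {"offset": [0, 0, -0.234], "dr": [0, 0, 0]}

```text
time_s: 22.05
position: [0.5814, 0.3622, 0.3009]
tcp_rot: [[-0.984, 0.181, 0.003], [0.181, 0.984, 0.002], [-0.003, 0.003, -1.0]]
force: [-0.1, -0.3, -3.3]
opening: 0.296
grasp_force: 29.8
```

>>> servo_tool:
  targets:
    - {"offset": [-0.004, -0.03, -0.004], "dr": [0, 0, 0]}
    - {"offset": [-0.009, -0.06, -0.01], "dr": [0, 0, -1]}
    - {"offset": [-0.013, -0.095, -0.01], "dr": [0, -1, -2]}
    - {"offset": [-0.018, -0.13, -0.01], "dr": [-0.2, -2, -3]}
    - {"offset": [-0.023, -0.165, -0.01], "dr": [-0.3, -3, -4]}
    - {"offset": [-0.028, -0.2, -0.01], "dr": [-0.4, -4, -5]}
    - {"offset": [-0.033, -0.235, -0.01], "dr": [-0.5, -5, -6]}
    - {"offset": [-0.038, -0.27, -0.01], "dr": [-0.6, -6, -7]}
    - {"offset": [-0.043, -0.305, -0.01], "dr": [-0.6, -7, -8]}
    - {"offset": [-0.048, -0.34, -0.01], "dr": [-0.6, -8, -8.5]}
    - {"offset": [-0.053, -0.375, -0.01], "dr": [-0.6, -9, -8.5]}
    - {"offset": [-0.058, -0.41, -0.01], "dr": [-0.6, -9.8, -8.5]}
    - {"offset": [-0.063, -0.445, -0.01], "dr": [-0.6, -9.8, -8.5]}
    - {"offset": [-0.068, -0.48, -0.01], "dr": [-0.6, -9.8, -8.5]}
    - {"offset": [-0.073, -0.513, -0.01], "dr": [-0.6, -9.8, -8.5]}
    - {"offset": [-0.073, -0.513, -0.01], "dr": [-0.6, -9.8, -8.5]}
    - {"offset": [-0.073, -0.513, -0.01], "dr": [-0.6, -9.8, -8.5]}

```text
time_s: 23.47
position: [0.5589, -0.1568, 0.3062]
tcp_rot: [[-0.985, 0.037, 0.167], [0.037, 0.999, -0.003], [-0.167, 0.003, -0.986]]
force: [-0.1, 0.4, -2.6]
opening: 0.295
grasp_force: 30.0
```

```bash
python3 - <<'E'
from h import *
s=bot.read_state();print(s['time_s'],s['position'],s['force'],s['grasp_force'])
for cz in(40,0):go(*hook('green',15,71,cz))
E
```

```text
23.4667 [ 0.55885236 -0.15681008  0.30617484] [-0.114842    0.39761411 -2.63936857] 29.981329101137817
offset [0.0137, 0.0014, 0.0971] dr [0.12, -0.41, -0.27]
offset [0.0031, 0.0014, 0.1357] dr [0.12, -0.41, -0.27]
```

>>> servo_tool:
  targets:
    - {"offset": [0.0137, 0.0014, 0.03], "dr": [0.1, -0.4, -0.3]}
    - {"offset": [0.0137, 0.0014, 0.065], "dr": [0.1, -0.4, -0.3]}
    - {"offset": [0.0137, 0.0014, 0.0971], "dr": [0.1, -0.4, -0.3]}
    - {"offset": [0.009, 0.0014, 0.115], "dr": [0.1, -0.4, -0.3]}
    - {"offset": [0.0031, 0.0014, 0.1357], "dr": [0.1, -0.4, -0.3]}
    - {"offset": [0.0031, 0.0014, 0.1357], "dr": [0.1, -0.4, -0.3]}
    - {"offset": [0.0031, 0.0014, 0.1357], "dr": [0.1, -0.4, -0.3]}
    - {"offset": [0.0031, 0.0014, 0.1357], "dr": [0.1, -0.4, -0.3]}

```text
time_s: 24.13
position: [0.5806, -0.1538, 0.1752]
tcp_rot: [[-0.984, 0.027, 0.178], [0.027, 1.0, -0.007], [-0.178, -0.002, -0.984]]
force: [0.1, -0.2, -2.3]
opening: 0.294
grasp_force: 30.0
```

```bash
python3 - <<'E'
from h import *
s=bot.read_state();print(s['force'])
go(*hook('green',15,71,-21));go(*hook('green',15,54,-21))
c=cap('wrist');B,Rb,y=pickle.load(open('bay.pkl','rb'))
print([(b[0].tolist()) for b in blobs(c,'green',30)],*[proj(c,B['green']+Rb@np.array([.121,k,-.045])).round(1) for k in(-.028,.028)])
E
```

```text
[ 0.11951501 -0.20729247 -2.3381831 ]
offset [-0.0027, -0.002, 0.0232] dr [-0.07, 0.25, 0.34]
offset [0.0137, -0.0019, 0.0275] dr [-0.07, 0.25, 0.34]
[[260, 123, 109, 132, 10989], [274, 327, 69, 17, 1101]] [275.2 327.2] [344.  327.5]
```

>>> servo_tool:
  targets:
    - {"offset": [-0.0008, -0.002, 0.006], "dr": [0, 0.2, 0.3]}
    - {"offset": [-0.0015, -0.002, 0.012], "dr": [0, 0.2, 0.3]}
    - {"offset": [-0.002, -0.002, 0.018], "dr": [0, 0.2, 0.3]}
    - {"offset": [-0.0027, -0.002, 0.0235], "dr": [0, 0.2, 0.3]}
    - {"offset": [-0.0027, -0.002, 0.0235], "dr": [0, 0.2, 0.3]}
    - {"offset": [-0.0027, -0.002, 0.0235], "dr": [0, 0.2, 0.3]}
    - {"offset": [0.001, -0.002, 0.0245], "dr": [0, 0.2, 0.3]}
    - {"offset": [0.004, -0.002, 0.025], "dr": [0, 0.2, 0.3]}
    - {"offset": [0.007, -0.002, 0.026], "dr": [0, 0.2, 0.3]}
    - {"offset": [0.01, -0.002, 0.0268], "dr": [0, 0.2, 0.3]}
    - {"offset": [0.012, -0.002, 0.0275], "dr": [0, 0.2, 0.3]}
    - {"offset": [0.012, -0.002, 0.0275], "dr": [0, 0.2, 0.3]}
    - {"offset": [0.012, -0.002, 0.0275], "dr": [0, 0.2, 0.3]}

```text
time_s: 25.27
position: [0.5742, -0.157, 0.1463]
tcp_rot: [[-0.984, 0.034, 0.176], [0.033, 0.999, -0.008], [-0.176, -0.002, -0.984]]
force: [0.9, 0.3, -3.8]
opening: 0.295
grasp_force: 30.0
```

>>> servo_tool:
  targets:
    - {"offset": [0.001, 0, 0], "dr": [0, 0, 0]}
    - {"offset": [0.002, 0, 0], "dr": [0, 0, 0]}
    - {"offset": [0.003, 0, 0], "dr": [0, 0, 0]}
    - {"offset": [0.003, 0, 0], "dr": [0, 0, 0]}
    - {"offset": [0.003, 0, 0], "dr": [0, 0, 0]}

```text
time_s: 25.68
position: [0.572, -0.157, 0.146]
tcp_rot: [[-0.984, 0.034, 0.178], [0.033, 0.999, -0.009], [-0.178, -0.003, -0.984]]
force: [0.5, 0.0, -3.9]
opening: 0.298
grasp_force: 30.0
```

```bash
python3 - <<'E'
from h import *
s=bot.read_state();print(s['force'],s['moment'])
go(*hook('green',15,54,-21))
for a in(9,6,3,0):print(a);go(*hook('green',a,52.5,-23.5))
E
```

```text
[ 0.47688866  0.02312761 -3.91811062] [ 0.08574014 -0.18660937  0.01983931]
offset [0.0002, 0.0015, 0.0004] dr [-0.16, 0.24, -0.02]
9
offset [0.0051, 0.0015, 0.0079] dr [-0.16, -5.76, -0.01]
6
offset [0.0069, 0.0015, 0.0104] dr [-0.17, -8.76, -0.01]
3
offset [0.0086, 0.0015, 0.013] dr [-0.17, -11.76, -0.0]
0
offset [0.0102, 0.0015, 0.0156] dr [-0.17, -14.76, -0.0]
```

>>> servo_tool:
  targets:
    - {"offset": [0.0015, 0.001, 0.002], "dr": [0, -1.5, 0]}
    - {"offset": [0.003, 0.001, 0.004], "dr": [0, -3, 0]}
    - {"offset": [0.004, 0.001, 0.006], "dr": [0, -4.5, 0]}
    - {"offset": [0.0051, 0.001, 0.0079], "dr": [-0.1, -5.8, 0]}
    - {"offset": [0.0051, 0.001, 0.0079], "dr": [-0.1, -5.8, 0]}
    - {"offset": [0.0051, 0.001, 0.0079], "dr": [-0.1, -5.8, 0]}

```text
time_s: 26.18
position: [0.5684, -0.1562, 0.1376]
tcp_rot: [[-0.961, 0.034, 0.276], [0.032, 0.999, -0.011], [-0.276, -0.001, -0.961]]
force: [2.4, 0.6, -2.0]
opening: 0.293
grasp_force: 30.0
```

>>> servo_tool:
  targets:
    - {"offset": [0.0018, 0, 0.0025], "dr": [0, -3, 0]}
    - {"offset": [0.0035, 0, 0.0051], "dr": [0, -6, 0]}
    - {"offset": [0.0051, 0, 0.0077], "dr": [0, -9, 0]}
    - {"offset": [0.0051, 0, 0.0077], "dr": [0, -9, 0]}
    - {"offset": [0.0051, 0, 0.0077], "dr": [0, -9, 0]}

```text
time_s: 26.6
position: [0.5642, -0.1552, 0.1277]
tcp_rot: [[-0.907, 0.033, 0.419], [0.031, 0.999, -0.013], [-0.419, 0.001, -0.908]]
force: [0.4, 0.4, -5.6]
opening: 0.298
grasp_force: 30.0
```

```bash
python3 st.py green; python3 - <<'E'
from h import *
go(*hook('green',0,52,-24))
c=cap('wrist');cv2.imwrite('pics/w5.png',c['color'][:260,:,::-1])
E
```

```text
26.6 bay coords mm [ 8.5  0.1 16.8] F bay [-2.1  0.4 -5.2]
offset [-0.0005, -0.0001, -0.0002] dr [0.07, -0.21, -0.04]
```

View pics/w5.png

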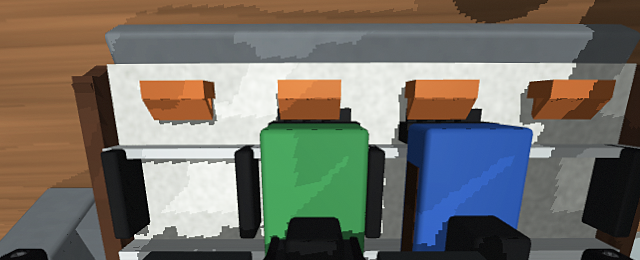

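Green (row ~128) and blue sit level, the clips over their ledges. Next I release and press the green foot.

>>> servo_tool:
  targets:
    - {"offset": [0, 0, 0], "dr": [0, 0, 0]}
    - {"offset": [0, 0, 0], "dr": [0, 0, 0]}
    - {"offset": [0, 0, 0], "dr": [0, 0, 0]}
    - {"offset": [0, 0, 0], "dr": [0, 0, 0]}
    - {"offset": [0, 0, -0.015], "dr": [0, 0, 0]}
    - {"offset": [0, 0, -0.03], "dr": [0, 0, 0]}
    - {"offset": [0, 0, -0.045], "dr": [0, 0, 0]}
    - {"offset": [0, 0, -0.045], "dr": [0, 0, 0]}
  gripper: -0.1

```text
time_s: 27.32
position: [0.5464, -0.1554, 0.1714]
tcp_rot: [[-0.905, 0.033, 0.424], [0.029, 0.999, -0.017], [-0.425, -0.003, -0.905]]
force: [0.9, 0.0, -0.2]
opening: 0.548
grasp_force: 0.0
```

>>> servo_tool:
  targets:
    - {"offset": [0.02, 0, -0.003], "dr": [0, 0, 0]}
    - {"offset": [0.04, 0, -0.003], "dr": [0, 0, 0]}
    - {"offset": [0.056, 0, -0.003], "dr": [0, 0, 0]}
    - {"offset": [0.056, 0, 0], "dr": [0, 0, 0]}
    - {"offset": [0.056, 0, 0.02], "dr": [0, 0, 0]}
    - {"offset": [0.056, 0, 0.035], "dr": [0, 0, 0]}
    - {"offset": [0.056, 0, 0.042], "dr": [0, 0, 0]}
    - {"offset": [0.056, 0, 0.042], "dr": [0, 0, 0]}
    - {"offset": [0.056, 0, 0.042], "dr": [0, 0, 0]}
  gripper: 1

```text
time_s: 28.07
position: [0.5214, -0.152, 0.1171]
tcp_rot: [[-0.915, 0.038, 0.401], [0.033, 0.999, -0.019], [-0.402, -0.004, -0.916]]
force: [-0.4, 0.7, -0.0]
opening: 0.019
grasp_force: 0.0
```

```bash
python3 st.py green
```

```text
28.0667 bay coords mm [-34.9   1.9  25.2] F bay [-0.4  0.7  0.2]
```

>>> servo_tool:
  targets:
    - {"offset": [0.006, 0, 0.004], "dr": [0, 0, 0]}
    - {"offset": [0.006, 0, 0.008], "dr": [0, 0, 0]}
    - {"offset": [0.006, 0, 0.011], "dr": [0, 0, 0]}
    - {"offset": [0.006, 0, 0.013], "dr": [0, 0, 0]}
    - {"offset": [0.006, 0, 0.013], "dr": [0, 0, 0]}
    - {"offset": [0.006, 0, 0.013], "dr": [0, 0, 0]}

```text
time_s: 28.57
position: [0.5239, -0.1516, 0.1071]
tcp_rot: [[-0.918, 0.042, 0.393], [0.037, 0.999, -0.021], [-0.394, -0.005, -0.919]]
force: [-0.0, -0.1, 0.1]
opening: 0.008
grasp_force: 0.0
```

>>> servo_tool:
  targets:
    - {"offset": [0, 0, 0.001], "dr": [0, 0, 0]}
    - {"offset": [0, 0, 0.002], "dr": [0, 0, 0]}
    - {"offset": [0, 0, 0.003], "dr": [0, 0, 0]}
    - {"offset": [0, 0, 0.003], "dr": [0, 0, 0]}

```text
time_s: 28.9
position: [0.5255, -0.1516, 0.1047]
tcp_rot: [[-0.919, 0.042, 0.392], [0.037, 0.999, -0.022], [-0.393, -0.005, -0.92]]
force: [0.5, -0.6, 0.1]
opening: -0.0
grasp_force: 0.0
```

```bash
python3 st.py green
```

```text
28.9 bay coords mm [-36.4   2.4  12.3] F bay [ 0.5 -0.6 -0.2]
```

>>> servo_tool:
  targets:
    - {"offset": [0, 0, 0.002], "dr": [0, 0, 0]}
    - {"offset": [0, 0, 0.004], "dr": [0, 0, 0]}
    - {"offset": [0, 0, 0.005], "dr": [0, 0, 0]}
    - {"offset": [0, 0, 0.005], "dr": [0, 0, 0]}

```text
time_s: 29.23
position: [0.5269, -0.1515, 0.1026]
tcp_rot: [[-0.919, 0.043, 0.392], [0.037, 0.999, -0.024], [-0.392, -0.007, -0.92]]
force: [-12.8, -0.8, 20.7]
opening: 0.006
grasp_force: 12.1
```

```bash
python3 st.py green; python3 -c "
from h import *
print(bot.read_state()['joint_positions'].round(1))"
```

```text
29.2333 bay coords mm [-36.1   2.6   9.9] F bay [-2.9 -1.2 24.1]
[ -34.4   31.4  116.5   44.8   16.6 -163.5]
```

>>> servo_tool:
  targets:
    - {"offset": [0, 0, -0.03], "dr": [0, 0, 0]}
    - {"offset": [0, 0, -0.06], "dr": [0, 0, 0]}
    - {"offset": [-0.03, 0, -0.1], "dr": [0, 6, 0]}
    - {"offset": [-0.06, 0, -0.12], "dr": [0, 12, 0]}
    - {"offset": [-0.1, 0, -0.137], "dr": [0, 18, 0]}
    - {"offset": [-0.102, 0, -0.137], "dr": [-0.5, 23, -0.2]}
    - {"offset": [-0.102, 0, -0.137], "dr": [-0.5, 23, -0.2]}
    - {"offset": [-0.102, 0, -0.137], "dr": [-0.5, 23, -0.2]}

```text
time_s: 29.9
position: [0.5762, -0.1545, 0.2725]
tcp_rot: [[-0.999, 0.036, 0.012], [0.036, 0.999, -0.005], [-0.012, -0.004, -1.0]]
force: [2.3, -0.3, 1.0]
opening: 0.004
grasp_force: 0.0
```

```bash
python3 - <<'E'
from h import *
print(bot.read_state()['joint_positions'].round(1))
T=cap('top');print([(b[1].round(1).tolist(),b[0][4]) for b in blobs(T,'yellow')])
go([.5,.1,.3],down(5));go([.41,.35,.28],down(14),np.array([.5,.1,.3]),down(5))
E
```

```text
[-2.580e+01  2.470e+01  8.350e+01  1.000e-01  7.110e+01 -1.137e+02]
[([169.7, 272.0], np.int32(812))]
offset [0.0821, 0.2505, -0.0313] dr [-0.11, 0.48, -7.04]
offset [0.0679, 0.2569, 0.02] dr [0.0, 0.0, -9.0]
```

>>> servo_tool:
  targets:
    - {"offset": [0.02, 0.06, -0.03], "dr": [0, 0.4, -2]}
    - {"offset": [0.04, 0.12, -0.03], "dr": [0, 0.4, -4]}
    - {"offset": [0.06, 0.18, -0.03], "dr": [0, 0.4, -6]}
    - {"offset": [0.082, 0.25, -0.03], "dr": [0, 0.4, -7]}
    - {"offset": [0.082, 0.25, -0.03], "dr": [0, 0.4, -7]}
    - {"offset": [0.082, 0.25, -0.03], "dr": [0, 0.4, -7]}
    - {"offset": [0.082, 0.25, -0.03], "dr": [0, 0.4, -7]}
    - {"offset": [0.082, 0.25, -0.03], "dr": [0, 0.4, -7]}
    - {"offset": [0.082, 0.25, -0.03], "dr": [0, 0.4, -7]}
  gripper: -0.15

```text
time_s: 30.7
position: [0.4938, 0.1011, 0.2962]
tcp_rot: [[-0.996, -0.087, -0.009], [-0.087, 0.996, 0.002], [0.009, 0.003, -1.0]]
force: [0.0, -0.6, -0.1]
opening: 0.548
grasp_force: 0.0
```

>>> servo_tool:
  targets:
    - {"offset": [0.068, 0.257, 0], "dr": [0, 0, -9]}
    - {"offset": [0.068, 0.257, 0], "dr": [0, 0, -9]}
    - {"offset": [0.068, 0.257, 0], "dr": [0, 0, -9]}
    - {"offset": [0.068, 0.257, 0], "dr": [0, 0, -9]}
    - {"offset": [0.068, 0.257, 0], "dr": [0, 0, -9]}
    - {"offset": [0.068, 0.257, 0], "dr": [0, 0, -9]}
    - {"offset": [0.068, 0.257, 0], "dr": [0, 0, -9]}
    - {"offset": [0.068, 0.257, 0.02], "dr": [0, 0, -9]}
    - {"offset": [0.068, 0.257, 0.02], "dr": [0, 0, -9]}
    - {"offset": [0.068, 0.257, 0.02], "dr": [0, 0, -9]}
    - {"offset": [0.068, 0.257, 0.02], "dr": [0, 0, -9]}

```text
time_s: 31.62
position: [0.407, 0.3495, 0.2783]
tcp_rot: [[-0.971, -0.237, -0.007], [-0.237, 0.971, 0.001], [0.007, 0.003, -1.0]]
force: [0.4, -0.2, 0.1]
opening: 0.577
grasp_force: 0.0
```

```bash
python3 meas.py yellow;python3 - <<'E'
from h import *
print(bot.read_state()['joint_positions'].round(1))
E
```

```text
31.6667 [0.40724141 0.34974426 0.27875018]
origin 284 126 (130, 73, 3)
[ 28.6  19.8  90.6   0.3  69.9 -75.2]
```

View pics/wc_yellow.png

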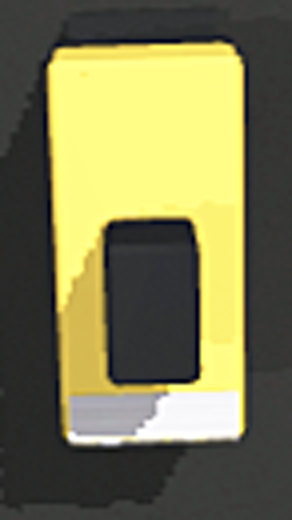

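```bash
sed -i "s/^go(\[g\[0\].*$/f=sys.argv[8:] and 180 or 0\ngo([g[0],g[1],.2],down(yaw));go([g[0],g[1],.12],down(yaw+f),np.array([g[0],g[1],.2]),down(yaw+f));go([g[0],g[1],.066],down(yaw))/" grasp.py; python3 grasp.py yellow 284 126 146 55 154.5 442
```

```text
len 0.11434032722689276 yaw 15.24829746238833 mid [0.42349523 0.36452698 0.061     ]
offset [-0.0287, 0.0105, 0.0786] dr [0.2, -0.31, -1.54]
offset [0.0, 0.0, 0.08] dr [0.0, 0.0, 0.0]
offset [-0.0294, 0.01, 0.2126] dr [0.2, -0.31, -1.54]
```

>>> servo_tool:
  targets:
    - {"offset": [-0.0285, 0.0105, 0], "dr": [0, 0, 88]}
    - {"offset": [-0.0285, 0.0105, 0], "dr": [0, 0, 88]}
    - {"offset": [-0.0285, 0.0105, 0], "dr": [0, 0, 88]}
    - {"offset": [-0.0285, 0.0105, 0], "dr": [0, 0, 88]}
    - {"offset": [-0.0285, 0.0105, 0], "dr": [0, 0, 88]}
    - {"offset": [-0.0285, 0.0105, 0], "dr": [0, 0, 88]}
    - {"offset": [-0.0285, 0.0105, 0], "dr": [0, 0, 88]}
    - {"offset": [-0.0285, 0.0105, 0], "dr": [0, 0, 88]}
    - {"offset": [-0.0285, 0.0105, 0], "dr": [0, 0, 88]}
    - {"offset": [-0.0285, 0.0105, 0], "dr": [0, 0, 88]}
    - {"offset": [-0.0285, 0.0105, 0], "dr": [0, 0, 88]}
    - {"offset": [-0.0285, 0.0105, 0], "dr": [0, 0, 88]}
    - {"offset": [-0.0285, 0.0105, 0], "dr": [0, 0, 88]}

```text
time_s: 32.75
position: [0.4325, 0.3671, 0.2793]
tcp_rot: [[-0.266, 0.964, -0.005], [0.964, 0.267, 0.003], [0.004, -0.004, -1.0]]
force: [-0.3, -0.3, 0.0]
opening: 0.575
grasp_force: 0.0
```

>>> servo_tool:
  targets:
    - {"offset": [0, 0, 0], "dr": [0, 0, 90.4]}
    - {"offset": [0, 0, 0], "dr": [0, 0, 90.4]}
    - {"offset": [0, 0, 0], "dr": [0, 0, 90.4]}
    - {"offset": [0, 0, 0], "dr": [0, 0, 90.4]}
    - {"offset": [0, 0, 0], "dr": [0, 0, 90.4]}
    - {"offset": [0, 0, 0], "dr": [0, 0, 90.4]}
    - {"offset": [0, 0, 0], "dr": [0, 0, 90.4]}
    - {"offset": [0, 0, 0], "dr": [0, 0, 90.4]}
    - {"offset": [0, 0, 0], "dr": [0, 0, 90.4]}
    - {"offset": [0, 0, 0], "dr": [0, 0, 90.4]}
    - {"offset": [0, 0, 0], "dr": [0, 0, 90.4]}
    - {"offset": [0, 0, 0], "dr": [0, 0, 90.4]}
    - {"offset": [0, 0, 0], "dr": [0, 0, 90.4]}
    - {"offset": [0, 0, 0], "dr": [0, 0, 90.4]}

```text
time_s: 33.92
position: [0.4324, 0.3671, 0.2792]
tcp_rot: [[0.965, 0.263, -0.005], [0.263, -0.965, 0.003], [-0.004, -0.004, -1.0]]
force: [-0.3, -0.8, -0.4]
opening: 0.581
grasp_force: 0.0
```

```bash
python3 - <<'E'
from h import *
s=bot.read_state();print(s['position'],s['joint_positions'].round(1))
m=np.array([.4235,.36453]);u=np.array([np.cos(np.radians(15.2)),np.sin(np.radians(15.2))]);g=m+.009*u;print(g)
F=np.diag([-1,-1,1.])
go([*g,.12],down(15.2)@F);go([*g,.066],down(15.2)@F)
T=cap('top');print([(b[1].round(1).tolist(),b[0][4]) for b in blobs(T,'yellow')])
E
```

```text
[0.43239453 0.36710237 0.27919456] [ 28.9  22.2  86.5   0.3  71.5 103.5]
[0.43218515 0.3668897 ]
offset [0.0004, 0.0008, 0.1592] dr [-0.22, 0.24, 0.07]
offset [0.0006, 0.001, 0.2132] dr [-0.22, 0.24, 0.07]
[([419.5, 153.0], np.int32(354)), ([171.7, 273.6], np.int32(702))]
```

>>> servo_tool:
  targets:
    - {"offset": [0.0004, 0.0008, 0.04], "dr": [-0.2, 0.2, 0]}
    - {"offset": [0.0004, 0.0008, 0.08], "dr": [-0.2, 0.2, 0]}
    - {"offset": [0.0004, 0.0008, 0.12], "dr": [-0.2, 0.2, 0]}
    - {"offset": [0.0004, 0.0008, 0.158], "dr": [-0.2, 0.2, 0]}
    - {"offset": [0.0004, 0.0008, 0.175], "dr": [-0.2, 0.2, 0]}
    - {"offset": [0.0006, 0.001, 0.19], "dr": [-0.2, 0.2, 0]}
    - {"offset": [0.0006, 0.001, 0.203], "dr": [-0.2, 0.2, 0]}
    - {"offset": [0.0006, 0.001, 0.213], "dr": [-0.2, 0.2, 0]}
    - {"offset": [0.0006, 0.001, 0.213], "dr": [-0.2, 0.2, 0]}
    - {"offset": [0.0006, 0.001, 0.213], "dr": [-0.2, 0.2, 0]}

```text
time_s: 34.8
position: [0.4312, 0.3674, 0.0654]
tcp_rot: [[0.964, 0.267, -0.002], [0.267, -0.964, -0.001], [-0.002, -0.0, -1.0]]
force: [-0.2, -0.1, -0.6]
opening: 0.578
grasp_force: 0.0
```

>>> servo_tool:
  targets:
    - {"offset": [0, 0, 0], "dr": [0, 0, 0]}
    - {"offset": [0, 0, 0], "dr": [0, 0, 0]}
    - {"offset": [0, 0, 0], "dr": [0, 0, 0]}
    - {"offset": [0, 0, 0], "dr": [0, 0, 0]}
    - {"offset": [0, 0, 0], "dr": [0, 0, 0]}
    - {"offset": [0, 0, 0], "dr": [0, 0, 0]}
    - {"offset": [0, 0, 0], "dr": [0, 0, 0]}
  gripper: 1

```text
time_s: 35.38
position: [0.4312, 0.3675, 0.0658]
tcp_rot: [[0.964, 0.267, -0.001], [0.267, -0.964, -0.0], [-0.001, -0.0, -1.0]]
force: [-1.0, -1.3, 3.5]
opening: 0.292
grasp_force: 29.7
```

>>> servo_tool:
  targets:
    - {"offset": [0, 0, -0.01], "dr": [0, 0, 0]}
    - {"offset": [0, 0, -0.03], "dr": [0, 0, 0]}
    - {"offset": [0, 0, -0.06], "dr": [0, 0, 0]}
    - {"offset": [0, 0, -0.1], "dr": [0, 0, 0]}
    - {"offset": [0, 0, -0.14], "dr": [0, 0, 0]}
    - {"offset": [0, 0, -0.18], "dr": [0, 0, 0]}
    - {"offset": [0, 0, -0.22], "dr": [0, 0, 0]}
    - {"offset": [0, 0, -0.235], "dr": [0, 0, 0]}
    - {"offset": [0, 0, -0.235], "dr": [0, 0, 0]}
    - {"offset": [0, 0, -0.235], "dr": [0, 0, 0]}

```text
time_s: 36.22
position: [0.4307, 0.3675, 0.3006]
tcp_rot: [[0.964, 0.266, -0.002], [0.266, -0.964, 0.0], [-0.002, -0.001, -1.0]]
force: [-0.4, -0.7, -4.5]
opening: 0.294
grasp_force: 29.8
```

```bash
sed -i 's/^    p=B\[col\]+Rb@(mid+A@np.array(g));return p,down(np.degrees(yaw),25-a)/    p=B[col]+Rb@(mid+A@np.array(g));R=down(np.degrees(yaw),25-a)\n    return p,(R@np.diag([-1,-1,1.]) if col=="yellow" else R)/' h.py
python3 - <<'E'
from h import *
s=bot.read_state();p,R=hook('yellow',15,71,40);print(p,s['position'])
w=np.array([.5,.05,.32])
go(w,R);go([p[0],p[1],.31],R,w,R)
E
```

```text
[ 0.55898709 -0.23315212  0.20810291] [0.4306516  0.36753794 0.30063794]
offset [-0.0178, 0.3245, -0.0195] dr [-1.53, 10.04, 17.31]
offset [0.0656, 0.281, 0.0217] dr [0.0, 0.0, 0.0]
```

>>> servo_tool:
  targets:
    - {"offset": [-0.001, 0.03, -0.008], "dr": [0, 1, 2]}
    - {"offset": [-0.003, 0.06, -0.0195], "dr": [-0.3, 2, 4]}
    - {"offset": [-0.005, 0.1, -0.0195], "dr": [-0.5, 3, 6]}
    - {"offset": [-0.008, 0.14, -0.0195], "dr": [-0.7, 5, 8]}
    - {"offset": [-0.01, 0.18, -0.0195], "dr": [-0.9, 6, 10]}
    - {"offset": [-0.012, 0.22, -0.0195], "dr": [-1.1, 7, 12]}
    - {"offset": [-0.014, 0.26, -0.0195], "dr": [-1.3, 8, 14]}
    - {"offset": [-0.016, 0.29, -0.0195], "dr": [-1.5, 9, 16]}
    - {"offset": [-0.0178, 0.3245, -0.0195], "dr": [-1.5, 10, 17.3]}
    - {"offset": [-0.0178, 0.3245, -0.0195], "dr": [-1.5, 10, 17.3]}
    - {"offset": [-0.0178, 0.3245, -0.0195], "dr": [-1.5, 10, 17.3]}

```text
time_s: 37.13
position: [0.4987, 0.0487, 0.3167]
tcp_rot: [[0.986, -0.037, 0.165], [-0.037, -0.999, -0.005], [0.165, -0.001, -0.986]]
force: [-0.2, 0.7, -2.7]
opening: 0.3
grasp_force: 30.0
```

>>> servo_tool:
  targets:
    - {"offset": [0.008, 0.035, 0], "dr": [0, 0, 0]}
    - {"offset": [0.016, 0.07, 0], "dr": [0, 0, 0]}
    - {"offset": [0.025, 0.105, 0], "dr": [0, 0, 0]}
    - {"offset": [0.033, 0.14, 0.005], "dr": [0, 0, 0]}
    - {"offset": [0.041, 0.175, 0.01], "dr": [0, 0, 0]}
    - {"offset": [0.049, 0.21, 0.015], "dr": [0, 0, 0]}
    - {"offset": [0.057, 0.245, 0.02], "dr": [0, 0, 0]}
    - {"offset": [0.0656, 0.281, 0.0217], "dr": [0, 0, 0]}
    - {"offset": [0.0656, 0.281, 0.0217], "dr": [0, 0, 0]}
    - {"offset": [0.0656, 0.281, 0.0217], "dr": [0, 0, 0]}

```text
time_s: 37.97
position: [0.5593, -0.233, 0.307]
tcp_rot: [[0.985, -0.034, 0.169], [-0.034, -0.999, -0.002], [0.169, -0.003, -0.986]]
force: [-0.9, -0.1, -3.1]
opening: 0.296
grasp_force: 30.0
```

```bash
python3 - <<'E'
from h import *
s=bot.read_state();print(s['time_s'],s['position'],s['force'],s['joint_positions'].round(1))
g=(.0082,0,.017)
for cz in(40,0):go(*hook('yellow',15,71,cz,g))
E
```

```text
37.9667 [ 0.55932275 -0.23299152  0.30700308] [-0.89168066 -0.11966249 -3.08686086] [-36.   20.1  85.9   6.1  66.1  53.8]
offset [-0.0178, 0.0005, 0.0974] dr [-0.18, 0.29, -0.1]
offset [-0.0072, 0.0006, 0.136] dr [-0.18, 0.29, -0.1]
```

>>> servo_tool:
  targets:
    - {"offset": [-0.0178, 0.0005, 0.03], "dr": [-0.2, 0.3, -0.1]}
    - {"offset": [-0.0178, 0.0005, 0.065], "dr": [-0.2, 0.3, -0.1]}
    - {"offset": [-0.0178, 0.0005, 0.0974], "dr": [-0.2, 0.3, -0.1]}
    - {"offset": [-0.0125, 0.0005, 0.115], "dr": [-0.2, 0.3, -0.1]}
    - {"offset": [-0.0072, 0.0005, 0.136], "dr": [-0.2, 0.3, -0.1]}
    - {"offset": [-0.0072, 0.0005, 0.136], "dr": [-0.2, 0.3, -0.1]}
    - {"offset": [-0.0072, 0.0005, 0.136], "dr": [-0.2, 0.3, -0.1]}
    - {"offset": [-0.0072, 0.0005, 0.136], "dr": [-0.2, 0.3, -0.1]}

```text
time_s: 38.63
position: [0.576, -0.2324, 0.1749]
tcp_rot: [[0.984, -0.03, 0.177], [-0.029, -1.0, -0.008], [0.177, 0.003, -0.984]]
force: [-0.3, 1.3, -3.1]
opening: 0.295
grasp_force: 30.0
```

```bash
python3 - <<'E'
from h import *
s=bot.read_state();print(s['force'])
g=(.0082,0,.017)
go(*hook('yellow',15,71,-21,g));go(*hook('yellow',15,54,-21,g))
E
```

```text
[-0.30128629  1.25098146 -3.05270639]
offset [0.004, 0.0013, 0.0233] dr [0.14, -0.21, 0.2]
offset [-0.0124, 0.0012, 0.0276] dr [0.14, -0.21, 0.2]
```

>>> servo_tool:
  targets:
    - {"offset": [0.001, 0.001, 0.006], "dr": [0, -0.2, 0.2]}
    - {"offset": [0.002, 0.001, 0.012], "dr": [0, -0.2, 0.2]}
    - {"offset": [0.003, 0.001, 0.018], "dr": [0, -0.2, 0.2]}
    - {"offset": [0.004, 0.001, 0.0235], "dr": [0, -0.2, 0.2]}
    - {"offset": [0.004, 0.001, 0.0235], "dr": [0, -0.2, 0.2]}
    - {"offset": [0.004, 0.001, 0.0235], "dr": [0, -0.2, 0.2]}
    - {"offset": [0.001, 0.001, 0.0245], "dr": [0, -0.2, 0.2]}
    - {"offset": [-0.002, 0.001, 0.025], "dr": [0, -0.2, 0.2]}
    - {"offset": [-0.005, 0.001, 0.026], "dr": [0, -0.2, 0.2]}
    - {"offset": [-0.008, 0.001, 0.027], "dr": [0, -0.2, 0.2]}
    - {"offset": [-0.011, 0.001, 0.0276], "dr": [0, -0.2, 0.2]}
    - {"offset": [-0.011, 0.001, 0.0276], "dr": [0, -0.2, 0.2]}
    - {"offset": [-0.011, 0.001, 0.0276], "dr": [0, -0.2, 0.2]}

```text
time_s: 39.72
position: [0.57, -0.235, 0.1456]
tcp_rot: [[0.984, -0.036, 0.174], [-0.035, -0.999, -0.009], [0.175, 0.003, -0.985]]
force: [0.8, 0.2, -3.2]
opening: 0.293
grasp_force: 30.0
```

>>> servo_tool:
  targets:
    - {"offset": [-0.001, 0, 0], "dr": [0, 0, 0]}
    - {"offset": [-0.002, 0, 0], "dr": [0, 0, 0]}
    - {"offset": [-0.003, 0, 0], "dr": [0, 0, 0]}
    - {"offset": [-0.003, 0, 0], "dr": [0, 0, 0]}

```text
time_s: 40.05
position: [0.5686, -0.2352, 0.1455]
tcp_rot: [[0.983, -0.036, 0.178], [-0.035, -0.999, -0.01], [0.178, 0.004, -0.984]]
force: [4.1, 0.8, -4.2]
opening: 0.298
grasp_force: 30.0
```

```bash
python3 - <<'E'
from h import *
s=bot.read_state();print(s['force'],s['moment'],s['joint_positions'].round(1))
g=(.0082,0,.017)
go(*hook('yellow',15,54,-21,g))
for a in(9,6,3,0):print(a);go(*hook('yellow',a,52.5,-23.5,g))
E
```

```text
[ 4.05955159  0.80406805 -4.19651106] [ 0.08603221 -0.47505668  0.05914544] [-35.6  31.8  95.4   7.8  44.4  51.2]
offset [-0.0001, -0.0017, 0.0] dr [0.26, -0.24, -0.12]
9
offset [-0.0049, -0.0018, 0.0076] dr [0.27, 5.76, -0.1]
6
offset [-0.0068, -0.0018, 0.0102] dr [0.27, 8.76, -0.1]
3
offset [-0.0085, -0.0018, 0.0128] dr [0.27, 11.76, -0.09]
0
offset [-0.0101, -0.0018, 0.0155] dr [0.27, 14.76, -0.08]
```

Yellow made contact at the rail edge, so it is hooked. Next I tilt it down.

>>> servo_tool:
  targets:
    - {"offset": [-0.0013, -0.0013, 0.002], "dr": [0, 1.5, 0]}
    - {"offset": [-0.0026, -0.0013, 0.004], "dr": [0.1, 3, 0]}
    - {"offset": [-0.004, -0.0013, 0.006], "dr": [0.2, 4.5, 0]}
    - {"offset": [-0.0049, -0.0013, 0.0077], "dr": [0.2, 5.8, 0]}
    - {"offset": [-0.0049, -0.0013, 0.0077], "dr": [0.2, 5.8, 0]}
    - {"offset": [-0.0049, -0.0013, 0.0077], "dr": [0.2, 5.8, 0]}

```text
time_s: 40.55
position: [0.5647, -0.2342, 0.1374]
tcp_rot: [[0.961, -0.035, 0.275], [-0.034, -0.999, -0.011], [0.275, 0.001, -0.961]]
force: [2.5, -0.4, -2.5]
opening: 0.293
grasp_force: 30.0
```

>>> servo_tool:
  targets:
    - {"offset": [-0.0018, 0, 0.0025], "dr": [0, 3, 0]}
    - {"offset": [-0.0035, 0, 0.0051], "dr": [0, 6, 0]}
    - {"offset": [-0.0051, 0, 0.0077], "dr": [0, 9, 0]}
    - {"offset": [-0.0051, 0, 0.0077], "dr": [0, 9, 0]}
    - {"offset": [-0.0051, 0, 0.0077], "dr": [0, 9, 0]}

```text
time_s: 40.97
position: [0.5602, -0.2329, 0.1272]
tcp_rot: [[0.908, -0.034, 0.417], [-0.032, -0.999, -0.012], [0.417, -0.002, -0.909]]
force: [1.0, 0.4, -5.7]
opening: 0.294
grasp_force: 30.0
```

```bash
python3 st.py yellow; python3 - <<'E'
from h import *
go(*hook('yellow',0,52,-24,(.0082,0,.017)));print(bot.read_state()['joint_positions'].round(1))
E
```

```text
40.9667 bay coords mm [ 7.   0.3 16.9] F bay [-1.5  0.4 -5.6]
offset [0.0012, 0.0003, -0.0001] dr [-0.09, 0.33, -0.11]
[-41.   31.5 107.7  37.1  26.   19.5]
```

>>> servo_tool:
  targets:
    - {"offset": [0, 0, 0], "dr": [0, 0, 0]}
    - {"offset": [0, 0, 0], "dr": [0, 0, 0]}
    - {"offset": [0, 0, 0], "dr": [0, 0, 0]}
    - {"offset": [0, 0, 0], "dr": [0, 0, 0]}
    - {"offset": [0, 0, -0.015], "dr": [0, 0, 0]}
    - {"offset": [0, 0, -0.03], "dr": [0, 0, 0]}
    - {"offset": [0, 0, -0.045], "dr": [0, 0, 0]}
    - {"offset": [0, 0, -0.045], "dr": [0, 0, 0]}
  gripper: -0.1

```text
time_s: 41.63
position: [0.5424, -0.2332, 0.171]
tcp_rot: [[0.906, -0.035, 0.423], [-0.03, -0.999, -0.017], [0.423, 0.002, -0.906]]
force: [0.6, -0.6, -0.7]
opening: 0.547
grasp_force: 0.0
```

>>> servo_tool:
  targets:
    - {"offset": [-0.02, 0, -0.003], "dr": [0, 0, 0]}
    - {"offset": [-0.04, 0, -0.003], "dr": [0, 0, 0]}
    - {"offset": [-0.049, 0, -0.003], "dr": [0, 0, 0]}
    - {"offset": [-0.049, 0, 0], "dr": [0, 0, 0]}
    - {"offset": [-0.049, 0, 0.02], "dr": [0, 0, 0]}
    - {"offset": [-0.049, 0, 0.035], "dr": [0, 0, 0]}
    - {"offset": [-0.049, 0, 0.042], "dr": [0, 0, 0]}
    - {"offset": [-0.049, 0, 0.042], "dr": [0, 0, 0]}
    - {"offset": [-0.049, 0, 0.042], "dr": [0, 0, 0]}
  gripper: 1

```text
time_s: 42.38
position: [0.5157, -0.2316, 0.1096]
tcp_rot: [[0.907, -0.034, 0.42], [-0.031, -0.999, -0.014], [0.42, -0.001, -0.908]]
force: [0.0, -0.1, 0.8]
opening: 0.026
grasp_force: 0.0
```

```bash
python3 st.py yellow
```

```text
42.3833 bay coords mm [-40.8   0.1  19.7] F bay [ 0.4 -0.1  0.7]
```

>>> servo_tool:
  targets:
    - {"offset": [0, 0, 0.003], "dr": [0, 0, 0]}
    - {"offset": [0, 0, 0.006], "dr": [0, 0, 0]}
    - {"offset": [0, 0, 0.008], "dr": [0, 0, 0]}
    - {"offset": [0, 0, 0.01], "dr": [0, 0, 0]}
    - {"offset": [0, 0, 0.011], "dr": [0, 0, 0]}
    - {"offset": [0, 0, 0.011], "dr": [0, 0, 0]}

```text
time_s: 42.88
position: [0.5198, -0.232, 0.1006]
tcp_rot: [[0.907, -0.035, 0.421], [-0.031, -0.999, -0.015], [0.421, 0.0, -0.907]]
force: [-2.0, 0.1, 4.9]
opening: 0.004
grasp_force: 2.7
```

>>> servo_tool:
  targets:
    - {"offset": [0, 0, 0.001], "dr": [0, 0, 0]}
    - {"offset": [0, 0, 0.002], "dr": [0, 0, 0]}
    - {"offset": [0, 0, 0.002], "dr": [0, 0, 0]}

```text
time_s: 43.13
position: [0.5199, -0.232, 0.1004]
tcp_rot: [[0.906, -0.035, 0.422], [-0.031, -0.999, -0.016], [0.422, 0.002, -0.907]]
force: [-12.3, 0.6, 22.1]
opening: 0.007
grasp_force: 12.6
```

```bash
python3 st.py yellow
```

```text
43.1333 bay coords mm [-40.9  -0.1   9.7] F bay [-1.8  0.2 25.2]
```

Yellow is home (contact at 9.7 mm, 25 N, the same as the others). Next I retreat and check all three from above.

>>> servo_tool:
  targets:
    - {"offset": [0, 0, -0.03], "dr": [0, 0, 0]}
    - {"offset": [0, 0, -0.06], "dr": [0, 0, 0]}
    - {"offset": [0.03, 0, -0.1], "dr": [0, -6, 0]}
    - {"offset": [0.06, 0, -0.12], "dr": [0, -12, 0]}
    - {"offset": [0.1, 0, -0.137], "dr": [0, -18, 0]}
    - {"offset": [0.102, 0, -0.137], "dr": [0, -24.5, 0]}
    - {"offset": [0.102, 0, -0.137], "dr": [0, -24.5, 0]}
    - {"offset": [0.102, 0, -0.137], "dr": [0, -24.5, 0]}

```text
time_s: 43.8
position: [0.5624, -0.2358, 0.2721]
tcp_rot: [[0.999, -0.034, 0.016], [-0.034, -0.999, -0.01], [0.017, 0.009, -1.0]]
force: [1.2, -0.6, 0.8]
opening: 0.005
grasp_force: 0.0
```

```bash
python3 - <<'E'
from h import *
s=bot.read_state();print(s['position'],s['joint_positions'].round(1))
go([.545,-.372,.23],down(-1.9)@np.diag([-1,-1,1.]))
E
```

```text
[ 0.5623809  -0.235788    0.27205445] [-33.3  25.7  81.9   0.   71.4  58.7]
offset [-0.0135, 0.1363, 0.0431] dr [0.52, -0.95, -0.05]
```

>>> servo_tool:
  targets:
    - {"offset": [-0.004, 0.04, 0], "dr": [0.5, -0.9, 0]}
    - {"offset": [-0.008, 0.08, 0], "dr": [0.5, -0.9, 0]}
    - {"offset": [-0.0135, 0.12, 0], "dr": [0.5, -0.9, 0]}
    - {"offset": [-0.0135, 0.1363, 0], "dr": [0.5, -0.9, 0]}
    - {"offset": [-0.0135, 0.1363, 0.02], "dr": [0.5, -0.9, 0]}
    - {"offset": [-0.0135, 0.1363, 0.043], "dr": [0.5, -0.9, 0]}
    - {"offset": [-0.0135, 0.1363, 0.043], "dr": [0.5, -0.9, 0]}
    - {"offset": [-0.0135, 0.1363, 0.043], "dr": [0.5, -0.9, 0]}

```text
time_s: 44.47
position: [0.5367, -0.3678, 0.2207]
tcp_rot: [[0.999, -0.035, -0.012], [-0.035, -0.999, 0.013], [-0.013, -0.012, -1.0]]
force: [0.4, 0.3, -0.5]
opening: 0.006
grasp_force: 0.0
```

```bash
python3 - <<'E'
from h import *
s=bot.read_state();print(s['position'])
S=cap('scene');T=cap('top')
im=np.hstack([cv2.resize(S['color'][180:310,180:400],(400,240),interpolation=2),cv2.resize(T['color'][120:270,280:530],(400,240),interpolation=2)])
cv2.imwrite('pics/fin.png',im[:,:,::-1])
go([.543,-.372,.227],down(-1.9)@np.diag([-1,-1,1.]))
E
```

```text
[ 0.53674968 -0.36782025  0.22070805]
offset [0.0048, 0.0029, -0.0038] dr [-0.46, 0.47, -0.06]
```

View pics/fin.png

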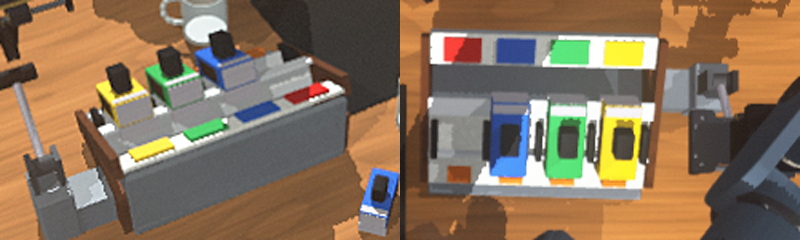

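All three are in their own bays, level, and the lever is at rest. Next comes the priming press.

>>> servo_tool:
  targets:
    - {"offset": [0.007, 0.004, 0.01], "dr": [0, 0, 0]}
    - {"offset": [0.003, 0.004, 0.025], "dr": [0, 0, 0]}
    - {"offset": [-0.003, 0.004, 0.037], "dr": [0, 0, 0]}
    - {"offset": [-0.007, 0.004, 0.047], "dr": [0, 0, 0]}
    - {"offset": [-0.0105, 0.004, 0.06], "dr": [0, 0, 0]}
    - {"offset": [-0.0135, 0.004, 0.073], "dr": [0, 0, 0]}
    - {"offset": [-0.0145, 0.004, 0.084], "dr": [0, 0, 0]}
    - {"offset": [-0.0145, 0.004, 0.093], "dr": [0, 0, 0]}
    - {"offset": [-0.014, 0.004, 0.098], "dr": [0, 0, 0]}
    - {"offset": [-0.014, 0.004, 0.1], "dr": [0, 0, 0]}
    - {"offset": [-0.014, 0.004, 0.1], "dr": [0, 0, 0]}

```text
time_s: 45.48
position: [0.5222, -0.3728, 0.1235]
tcp_rot: [[0.999, -0.033, -0.011], [-0.033, -0.999, 0.007], [-0.011, -0.006, -1.0]]
force: [-5.2, -0.6, 6.9]
opening: 0.005
grasp_force: 3.2
```

>>> servo_tool:
  targets:
    - {"offset": [0, 0, 0.002], "dr": [0, 0, 0]}
    - {"offset": [0, 0, 0.003], "dr": [0, 0, 0]}
    - {"offset": [0, 0, 0.003], "dr": [0, 0, 0]}
    - {"offset": [0, 0, 0.003], "dr": [0, 0, 0]}

```text
time_s: 45.82
position: [0.5225, -0.3729, 0.1212]
tcp_rot: [[0.999, -0.033, -0.01], [-0.033, -0.999, 0.006], [-0.01, -0.006, -1.0]]
force: [-4.8, -0.5, 7.1]
opening: -0.001
grasp_force: 3.3
```

>>> servo_tool:
  targets:
    - {"offset": [0, 0, 0.002], "dr": [0, 0, 0]}
    - {"offset": [0, 0, 0.003], "dr": [0, 0, 0]}
    - {"offset": [0, 0, 0.003], "dr": [0, 0, 0]}
    - {"offset": [0, 0, 0.003], "dr": [0, 0, 0]}

```text
time_s: 46.15
position: [0.5227, -0.3729, 0.1204]
tcp_rot: [[0.999, -0.033, -0.009], [-0.033, -0.999, 0.005], [-0.009, -0.005, -1.0]]
force: [-7.4, 1.1, 15.8]
opening: 0.005
grasp_force: 8.1
```

>>> servo_tool:
  targets:
    - {"offset": [0, 0, 0.002], "dr": [0, 0, 0]}
    - {"offset": [0, 0, 0.003], "dr": [0, 0, 0]}
    - {"offset": [0, 0, 0.003], "dr": [0, 0, 0]}
    - {"offset": [0, 0, 0.003], "dr": [0, 0, 0]}

```text
time_s: 46.48
position: [0.5227, -0.373, 0.1197]
tcp_rot: [[0.999, -0.033, -0.009], [-0.033, -0.999, 0.005], [-0.009, -0.004, -1.0]]
force: [-9.2, 3.4, 26.9]
opening: 0.004
grasp_force: 13.3
```

At the stop. I release it and retreat.

>>> servo_tool:
  targets:
    - {"offset": [-0.003, 0, -0.02], "dr": [0, 0, 0]}
    - {"offset": [0, 0, -0.04], "dr": [0, 0, 0]}
    - {"offset": [0, 0, -0.07], "dr": [0, 0, 0]}
    - {"offset": [0, 0, -0.1], "dr": [0, 0, 0]}
    - {"offset": [0, 0, -0.14], "dr": [0, 0, 0]}
    - {"offset": [0, 0, -0.18], "dr": [0, 0, 0]}
    - {"offset": [0, 0.05, -0.2], "dr": [0, 0, 0]}
    - {"offset": [0, 0.08, -0.2], "dr": [0, 0, 0]}
    - {"offset": [0, 0.08, -0.2], "dr": [0, 0, 0]}
    - {"offset": [0, 0.08, -0.2], "dr": [0, 0, 0]}

```text
time_s: 47.32
position: [0.5219, -0.4557, 0.3133]
tcp_rot: [[0.999, -0.037, -0.007], [-0.037, -0.999, 0.007], [-0.007, -0.007, -1.0]]
force: [-0.0, 0.6, -0.6]
opening: -0.001
grasp_force: 0.0
```

```bash
python3 - <<'E'
from h import *
S=cap('scene')
g=S['color'][205:235,165:205].max(2)<60;ys,xs=np.nonzero(g);print('bar',xs.mean()+165,ys.mean()+205,len(xs))
T=cap('top')
cv2.imwrite('pics/fin2.png',np.hstack([cv2.resize(S['color'][120:320,160:480],(400,250)),cv2.resize(T['color'][80:310,160:528],(400,250))])[:,:,::-1])
E
```

```text
bar 187.71428571428572 223.20634920634922 63
```

View pics/fin2.png

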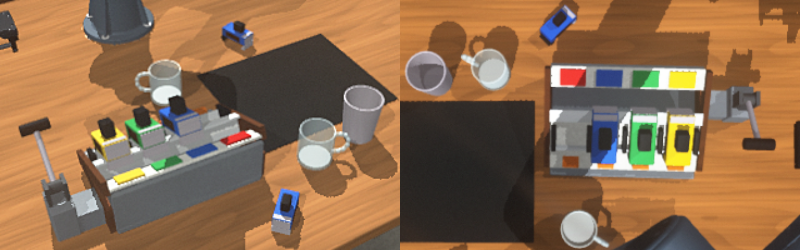

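All three cassettes are in their bays, the lever is back at rest, and the mugs and jug have not moved. I'm handing in.

```bash
python3 -c "
from rig import ticket
print(ticket.hand_in())"
```

```text
the job is handed in; nothing more can be done
None
```

The job is handed in (no verdict came back): lever cleared, blue, green and yellow cassettes hooked and pressed home in their own bays (no red one present), lever primed and back at rest, mugs and jug not moved. One foot press, on blue, briefly reached about 47 N at the fingertips.

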